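Hang a welded lug on the rotary spray rack

TASK

Turn the rotary spray rack until its one empty hook is at the front, above the black clamp knob of the post; then pick up the welded lug standing on the bench and hang it by its eye in the dip of that hook. The hooks are only bent wire, so turn and hang gently: lower the lug until the hook carries its weight before you let go, and leave it hanging still. Do not disturb the spray can, the hammer or the spanner.

Things in the scene. Friction and masses are not known exactly. Their poses are not given: they have to be found in the camera images.
- stand: Fixed stand of the rack: dark steel base plate 200 x 140 x 10 mm bolted to the bench, 26 mm post in its middle. Origin on the bench on the post axis, z up, front = -x (about towards the robot). From the post rises a thinner mast carrying the rack; it is clamped at any height and does not slip, so the rack's height is NOT measured.
- clamp_knob (a point): Centre of the black clamp knob (28 mm wide) that sticks out of the front of the stand's post: 53 mm from the post axis along the stand's -x, 94 mm above the bench. It marks the front; leave it tight.
- axis_low (a point): Point of the stand on the post axis, 150 mm above the bench. The centre line of the rack's level spokes is 0 to 40 mm above this point: find it by touch or sight. The hub on the axis is grey, radius 32 mm, its top 14 mm above the spokes' centre line.
- rack (a joint): Turn of the rack about the post axis, rad, growing counterclockwise seen from above. The empty hook points along (-cos q, -sin q) in the stand's frame, so to the front at 0 and at 2 pi. It can be turned either way past these, stays where left and needs 0.25 N m (3 N at 80 mm radius). Five equal hooks 72 degrees apart; four carry lugs.
- axis_foot (a point): Point of the stand on the post axis at bench height. Hook shape, from this axis outwards: 6 mm round wire, level spoke to 100 mm, then a dip, lowest at 115 mm (the seat, 6 mm lower), then an upturned tip ending at 132 mm, 5 mm above the spoke (centre line). Hung lugs sit in the dips, webs across the spokes, and swing; tops 37 mm above the spokes, bases 77 mm below.
- lug: The loose lug, a bare steel inverted T, 114 mm tall, about 0.36 kg, standing on the bench. Base plate 60 (x) x 50 (y) x 6 mm; centred on it an upright web 6 mm thick (x) and 50 mm wide (y). Origin in the centre of the underside, z up. Same both ways round. Grip the web across its thickness within the top 20 mm, so that the fingers stay clear of the hook's upturned tip.
- lug_eye (a point): Centre of the round eye, 20 mm in diameter, that goes through the web along the lug's x; 64 mm above the underside, 50 mm below the top. When it hangs, the eye's centre is 7 mm below the centre line of the wire at the seat, so 13 mm below that of the level spoke.
- spray_can: Bystander: upright grey spray can, 65 mm diameter, 190 mm tall; origin in the centre of its underside.
- hammer: Bystander: hammer lying on the bench along its x, 260 mm long, origin mid-length, handle to -x.
- spanner: Bystander: combination spanner lying flat on the bench along its x, 180 mm long, origin mid-length.
Mind the look-alikes: they are no part of the job. What is meant by the lug is not blue or purple, and is the larger of those in its own colour.

How it is judged:
By the outcome, as a careful person would: the job done as asked, in the order asked, and still so for the second after the job is handed in, with the robot touching nothing.
It also fails if it takes over 72 s, if anything falls off the work surface, if the arm or the gripper's body presses on something with over 40 N, if the wrist force passes 120 N, or if a joint passes its speed limit or range.

ROBOT

A 7-joint arm with a two-finger parallel gripper is mounted at the origin on the work surface. World frame = base frame: x ahead of the robot, y to its left, z up, the work surface at z = 0. Lengths are in m, angles in rad, forces in N, time in s.
With the tool pointing down it reaches from about 0.425 to 0.925 m from the base axis. Payload 6.8 kg.
Tool frame: the origin (TCP) lies at the very end of the fingers, on their centre line; the grasp point (between the pads) lies 19 mm behind it (bot.grasp_offset is the distance from the TCP to the grasp point, in m); z points along the fingers, y is the direction in which the jaws open and shut (so a half turn about z gives the same grasp; the last joint's range is limited). The gripper opens to 85 mm and grips with 20 to 120 N. Pads are 22 mm wide; open, the fingers measure 114 mm over their backs; the gripper's body (76 mm by 85 mm) begins 54 mm behind the grasp point. The pads swing forward as they close: fully open they stand 13 mm farther back than shut.
Start: joints at [-0.108, 0.477, 0.022, 1.555, -0.011, 1.109, -0.083], TCP at [0.675, 0, 0.231] pointing down, gripper open.
Joint ranges: [-2.96, 2.96], [-0.34, 2.1], [-1.41, 1.46], [0.24, 2.44], [-1.37, 4.51], [0.17, 1.92], [-2.96, 2.96]. Speed limits (rad/s): [2.39, 2.39, 3.14, 3.14, 3.14, 3.14, 3.14].

INTERFACE

Orientations are given as a unit quaternion [w, x, y, z].
In Python, from station import monitor, cams, bot, finder gives the robot as it stands.
- The arm moves only by the tool jog_arm, never from a script. Its argument "plan" is a list of rows, each an object of numbers: "x", "y", "z": the shift along the tool's x, y, z as a fraction of full scale; "wx", "wy", "wz": the turn, a rotation vector about the tool's x, y, z as a fraction of full scale. A call has 1 to 12 rows; each row is the pose to reach, as a shift and turn from the pose measured when the call began, along the tool's axes at that moment, turning the shorter way round; what a row does not reach only later rows make up. Full scale, the value 1, is 20 cm for a shift and 180 degrees for a turn. A row lasts 1/12 s, in which the tool goes at most 41.7 mm and 7.16 degrees, less where a joint would pass 70% of its speed; a pose out of reach is approached as far as the arm can. A call with a number of a shift or a turn outside -1 to 1 is refused whole. A call with a gripper value outside its range is refused whole. "hand" is the opening, from -1 (shut) to 1 (fully open), set as the call begins (left out, the last holds). The fingers move at their own pace and stop on an object; "grip_force" is the grip in N (left out, the last holds). Time passes only in rows, so rows that repeat a pose let the fingers close. It gives the time, the measured TCP pose, the force and the opening at its end, in the units of the state.
- monitor.get_obs(): the state, without advancing time (a new reading comes with each control period).
- cams.read_camera(name): name is "scene" or "side" or "wrist"; returns the picture (480x640x3 uint8, red, green, blue); there is no depth.
- cams.get_calibration(name): a dict with "fx", "fy", "cx", "cy" (pixels), "distortion" ([k1, k2, p1, p2, k3] as OpenCV has them; the pictures are not rectified), "extrinsics" (4x4, takes a point from world to camera coordinates). Camera axes: x right, y down, z forward; pixel columns grow to the right and rows downward; lengths in m; the calibration is good to about 2 mm. A picture is of the moment at which its call begins: read the wrist's pose just before it. get_calibration takes no time and is no camera call; for the wrist camera it gives the pose at the moment of the call.
- bot.hand_in(): hands the job in, once; it reports no verdict.
Trained networks look in the newest picture that a camera, given by its name, has taken for a name from the list of things; names that differ only in an ending like _2 or _b are one class to them, and where a whole thing is asked for, a point or a joint stands for the part that bears it (a point fixed in the world has none). Each returns a list of dicts, best first, with "confidence" (0 to 1); they miss things now and then, are a little off and sometimes report something else, mostly with a low value. They report only what shows in the picture. A call takes as long as a camera call. They do not tell look-alikes from the thing itself.
- finder.find_in(camera, target): "bbox" ([left, top, width, height] in pixels, round what is visible of it).
- finder.place_of(camera, target): "location" ([column, row] in pixels: a listed point, or the origin of a listed thing).
The state is a dict: "t": time; "q": joint angles; "joint_vel": joint speeds; "joint_torque": joint torques, N m; "eef_pos": TCP position; "tool_rot": TCP orientation; "contact_force": force on the tool from outside, world axes, zero at the start; "torque": the same for the moment, N m; "gripper_width": opening from 0.0 (shut) to 1.0 (fully open).
Only numpy, scipy, OpenCV 4.12 (cv2) and the standard library are available. Lean on these libraries where they do the work, as an engineer would, in place of code of your own. Each camera call takes 0.05 s, during which the arm holds its last target. There are 200 camera calls.

## Working session

There is one attempt and no reset: what is moved stays moved. The work goes in short steps, Python scripts to look and compute and a tool call to move; the robot and the scene stay as the last step left them, time stands still between calls to the robot, and variables do not carry over. Pictures are saved under pics/ and viewed, about 8 in all and at most 12, crops included, and the job is handed in when it is done.

Besides the shell and the picture viewer there is one more tool, called in YAML: its name, and indented under it one key for each argument. jog_arm: Moves the arm, as the interface text tells. Shift numbers are shares of 20 cm and turn numbers shares of 180 degrees, none past 1 either way. Its arguments: {"type":"object","properties":{"plan":{"type":"array","items":{"type":"object","properties":{"x":{"type":"number","minimum":-1,"maximum":1},"y":{"type":"number","minimum":-1,"maximum":1},"z":{"type":"number","minimum":-1,"maximum":1},"wx":{"type":"number","minimum":-1,"maximum":1},"wy":{"type":"number","minimum":-1,"maximum":1},"wz":{"type":"number","minimum":-1,"maximum":1}}}},"hand":{"type":"number"},"grip_force":{"type":"number"}},"required":["plan"]}

```bash
ls; mkdir -p pics
cat > h.py <<'E'
import numpy as np, cv2
from station import monitor, cams, bot, finder
def K(n):
    c=cams.get_calibration(n); return np.array([[c['fx'],0,c['cx']],[0,c['fy'],c['cy']],[0,0,1.]]),np.array(c['distortion'],float),np.array(c['extrinsics'])
def ray(n,px):
    k,d,E=K(n); u=cv2.undistortPoints(np.array([[px]],float),k,d)[0,0]
    R=E[:3,:3]; return -R.T@E[:3,3], R.T@np.array([u[0],u[1],1.])
def onz(n,px,z):
    o,v=ray(n,px); return o+v*(z-o[2])/v[2]
def proj(n,P):
    k,d,E=K(n); return cv2.projectPoints(np.atleast_2d(np.array(P,float)),cv2.Rodrigues(E[:3,:3])[0],E[:3,3],k,d)[0][:,0]
def tri(obs):
    A=0;b=0
    for n,p in obs:
        o,v=ray(n,p); v=v/np.linalg.norm(v); M=np.eye(3)-np.outer(v,v); A=A+M; b=b+M@o
    return np.linalg.solve(A,b)
def snap(n,f=None):
    im=cams.read_camera(n)
    if f: cv2.imwrite('pics/'+f,im[:,:,::-1])
    return im
E
python3 - <<'E'
from h import *
np.set_printoptions(precision=3,suppress=True)
o=monitor.get_obs(); print(o['t'],o['eef_pos'],o['tool_rot'],o['gripper_width'],bot.grasp_offset)
a=snap('scene','s0.png');b=snap('side','d0.png')
for n in('scene','side'):
    for t in('clamp_knob','axis_low','axis_foot','lug','lug_eye','spray_can','hammer','spanner','rack'):
        r=finder.place_of(n,t) if t!='rack' else finder.find_in(n,t)
        print(n,t,[(np.round(x.get('location',x.get('bbox'))),round(x['confidence'],2)) for x in r[:7]])
    c,_=ray(n,(320,240)); print(n,c)
E
```

```text
pics
0.0 [ 0.674 -0.     0.23 ] [-0.001  0.707  0.707 -0.001] 0.9992888756609691 0.0187
scene clamp_knob [(array([344., 213.]), 0.88)]
scene axis_low [(array([367., 204.]), 0.64)]
scene axis_foot [(array([366., 252.]), 0.74)]
scene lug [(array([219., 331.]), 0.94), (array([192., 299.]), 0.7), (array([258., 304.]), 0.67), (array([250., 360.]), 0.58)]
scene lug_eye [(array([185., 282.]), 0.93), (array([248., 348.]), 0.73), (array([214., 314.]), 0.59), (array([365., 248.]), 0.59), (array([250., 290.]), 0.56)]
scene spray_can [(array([291., 386.]), 0.76)]
scene hammer [(array([176., 400.]), 0.64), (array([368., 250.]), 0.39)]
scene spanner [(array([402., 164.]), 0.71)]
scene rack [(array([305., 168., 120.,  95.]), 0.65)]
scene [ 1.282 -0.607  1.098]
side clamp_knob [(array([289., 281.]), 0.74)]
side axis_low [(array([266., 251.]), 0.97)]
side axis_foot [(array([273., 295.]), 0.64)]
side lug [(array([393., 211.]), 0.94), (array([426., 225.]), 0.94), (array([371., 236.]), 0.85), (array([357., 197.]), 0.59), (array([273., 298.]), 0.41)]
side lug_eye [(array([361., 180.]), 0.9), (array([430., 212.]), 0.85), (array([393., 190.]), 0.79), (array([369., 220.]), 0.66)]
side spray_can [(array([322., 180.]), 0.66)]
side hammer [(array([400., 166.]), 0.71)]
side spanner [(array([208., 464.]), 0.95)]
side rack [(array([197., 192., 141., 140.]), 0.61)]
side [0.08  0.474 0.855]
```

View pics/s0.png

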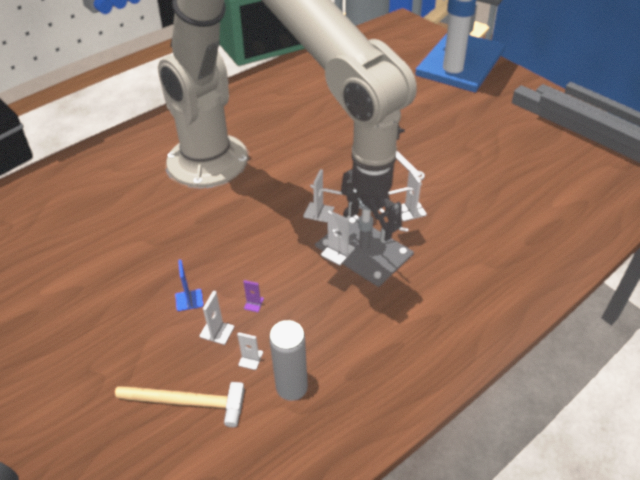

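View pics/d0.png

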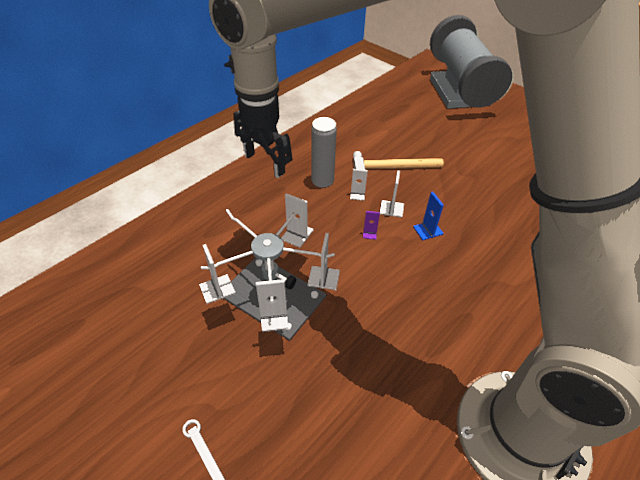

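Run:
```python
from h import *
np.set_printoptions(precision=3,suppress=True)
for s in [(219,331),(192,299),(258,304),(250,360)]: print('sc lug',s,onz('scene',s,0))
for s in [(393,211),(426,225),(371,236),(357,197)]: print('sd lug',s,onz('side',s,0))
print('eyes scene',[onz('scene',s,.064) for s in [(185,282),(248,348),(214,314),(250,290)]])
print('eyes side',[onz('side',s,.064) for s in [(361,180),(430,212),(393,190),(369,220)]])
print('knob',tri([('scene',(344,213)),('side',(289,281))]))
print('axlow',tri([('scene',(367,204)),('side',(266,251))]))
print('foot',onz('scene',(366,252),0),onz('side',(273,295),0))
print('can',onz('scene',(291,386),0),onz('side',(322,180),0))
```

```text
sc lug (219, 331) [ 0.53  -0.297  0.   ]
sc lug (192, 299) [ 0.415 -0.297  0.   ]
sc lug (258, 304) [ 0.524 -0.187  0.   ]
sc lug (250, 360) [ 0.635 -0.287  0.   ]
sd lug (393, 211) [ 0.52  -0.299  0.   ]
sd lug (426, 225) [ 0.427 -0.318  0.   ]
sd lug (371, 236) [ 0.505 -0.188  0.   ]
sd lug (357, 197) [ 0.624 -0.274  0.   ]
eyes scene [array([ 0.413, -0.302,  0.064]), array([ 0.647, -0.292,  0.064]), array([ 0.53 , -0.3  ,  0.064]), array([ 0.525, -0.203,  0.064])]
eyes side [array([ 0.618, -0.275,  0.064]), array([ 0.419, -0.302,  0.064]), array([ 0.534, -0.303,  0.064]), array([ 0.51 , -0.176,  0.064])]
knob [0.499 0.097 0.093]
axlow [0.554 0.11  0.154]
foot [0.561 0.11  0.   ] [0.551 0.107 0.   ]
can [ 0.74  -0.258  0.   ] [ 0.741 -0.258  0.   ]
```

The scene picture shows the candidates for the lug: blue (188,298), purple (253,297), large grey (216,320) and small grey (250,350). I choose the large grey one at about (0.525, -0.298). In the side picture the empty hook points up and to the left, at (228,212). Next I'll crop in closer.

Run:
```python
from h import *
np.set_printoptions(precision=3,suppress=True)
s=cv2.imread('pics/s0.png');d=cv2.imread('pics/d0.png');w=snap('wrist')[:,:,::-1]
A=cv2.resize(d[180:340,190:350],(480,480),interpolation=cv2.INTER_CUBIC)
B=cv2.resize(s[255:375,170:270],(320,384),interpolation=cv2.INTER_CUBIC)
W=cv2.resize(w,(320,240)); 
M=np.zeros((600,800,3),np.uint8); M[:480,:480]=A; M[:384-30,480:]=B[:354]; M[360:600,480:]=W
cv2.imwrite('pics/m1.png',M)
k,dd,E=K('wrist'); print(E, k[0,0])
print([onz('side',(228,212),z) for z in(.16,.18,.2)], onz('side',(267,245),.18))
```

```text
[[ 1.    -0.001  0.    -0.674]
 [-0.001 -0.947  0.32  -0.041]
 [ 0.    -0.32  -0.947  0.38 ]
 [ 0.     0.     0.     1.   ]] 382.79941874929165
[array([0.691, 0.096, 0.16 ]), array([0.673, 0.107, 0.18 ]), array([0.656, 0.118, 0.2  ])] [0.547 0.112 0.18 ]
```

View pics/m1.png

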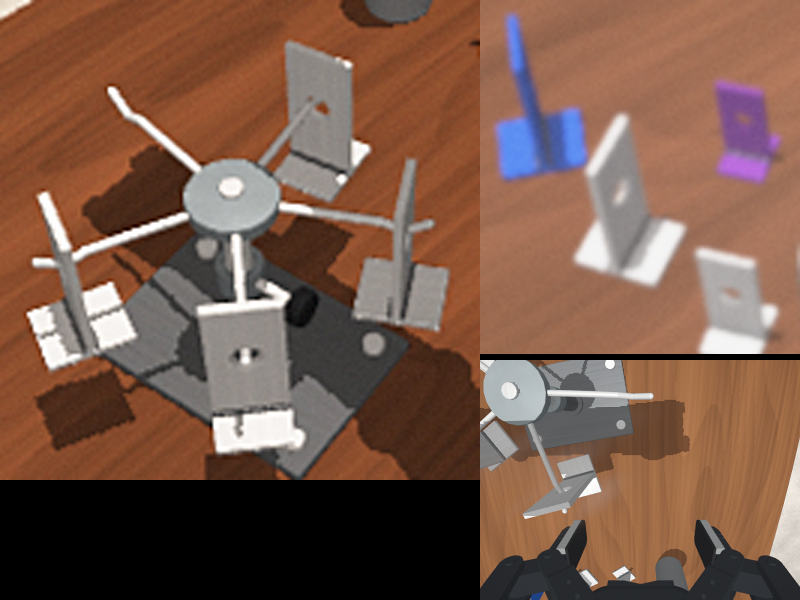

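The crop confirms the large grey lug. The empty hook points to world +x, and the front is near 192°. I'll move the wrist camera over the rack to measure it.

jog_arm:
  plan:
    - {"z":-0.2}
    - {"z":-0.4}
    - {"z":-0.6,"x":0.1,"y":-0.08}
    - {"z":-0.75,"x":0.25,"y":-0.18}
    - {"z":-0.75,"x":0.42,"y":-0.3}
    - {"z":-0.75,"x":0.58,"y":-0.42}
    - {"z":-0.75,"x":0.73,"y":-0.52}
    - {"z":-0.75,"x":0.835,"y":-0.59}
    - {"z":-0.75,"x":0.835,"y":-0.59}
    - {"z":-0.75,"x":0.835,"y":-0.59}
    - {"z":-0.75,"x":0.835,"y":-0.59}
  hand: -1

```text
invalid input at $.plan[0]: expected keys x, y, z, wx, wy, wz
```

Run:
```python
from h import *
np.set_printoptions(precision=3,suppress=True)
print(monitor.get_obs()['eef_pos'])
w=snap('wrist','w1.png');
for t in('clamp_knob','axis_low','axis_foot','lug','lug_eye'):
    print(t,[(np.round(x['location']),round(x['confidence'],2)) for x in finder.place_of('wrist',t)[:7]])
print(proj('wrist',[(.555,.109,z) for z in(0,.15,.17,.19)]))
cv2.imwrite('pics/w1b.png',cv2.resize(w[:,:,::-1],(800,600)))
s=snap('scene','s1.png');d=snap('side','d1.png')
for n in('scene','side'):
  for t in('clamp_knob','axis_low','axis_foot'):
    print(n,t,[(np.round(x['location']),round(x['confidence'],2)) for x in finder.place_of(n,t)[:7]])
```

```text
[0.675 0.    0.231]
clamp_knob []
axis_low [(array([97., 69.]), 0.88), (array([374., 412.]), 0.72)]
axis_foot [(array([189.,  85.]), 0.78)]
lug [(array([288., 426.]), 0.78), (array([206., 437.]), 0.73)]
lug_eye []
[[190.698  87.552]
 [103.398  68.632]
 [ 82.315  64.222]
 [ 56.887  58.995]]
scene clamp_knob [(array([347., 215.]), 0.61)]
scene axis_low [(array([369., 204.]), 0.68)]
scene axis_foot [(array([363., 249.]), 0.9)]
side clamp_knob [(array([289., 282.]), 0.55)]
side axis_low [(array([264., 253.]), 0.56)]
side axis_foot [(array([272., 297.]), 0.7), (array([212., 463.]), 0.61)]
```

View pics/w1b.png

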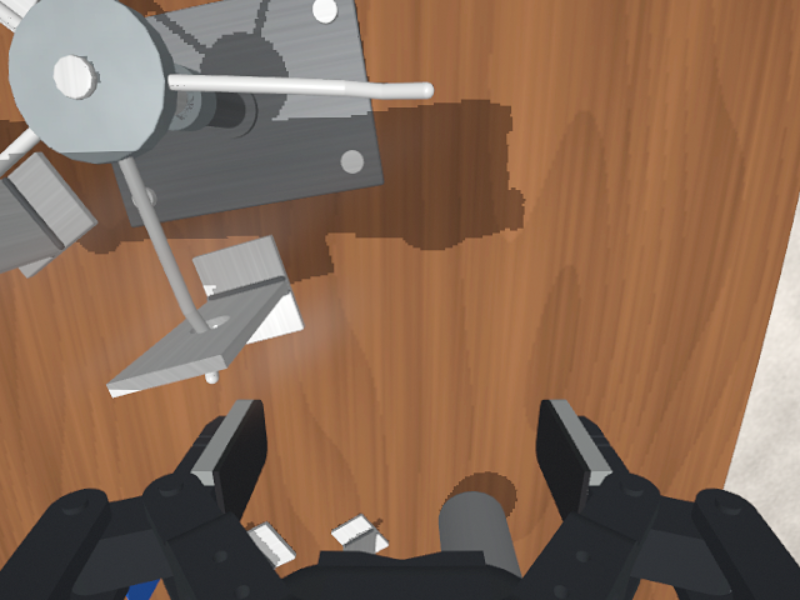

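The move was refused because every row needs all six keys. I'll redo it.

jog_arm:
  plan:
    - {"x":0,"y":0,"z":-0.2,"wx":0,"wy":0,"wz":0}
    - {"x":0,"y":0,"z":-0.4,"wx":0,"wy":0,"wz":0}
    - {"x":0.1,"y":-0.08,"z":-0.6,"wx":0,"wy":0,"wz":0}
    - {"x":0.25,"y":-0.18,"z":-0.75,"wx":0,"wy":0,"wz":0}
    - {"x":0.42,"y":-0.3,"z":-0.75,"wx":0,"wy":0,"wz":0}
    - {"x":0.58,"y":-0.42,"z":-0.75,"wx":0,"wy":0,"wz":0}
    - {"x":0.73,"y":-0.52,"z":-0.75,"wx":0,"wy":0,"wz":0}
    - {"x":0.835,"y":-0.59,"z":-0.75,"wx":0,"wy":0,"wz":0}
    - {"x":0.835,"y":-0.59,"z":-0.75,"wx":0,"wy":0,"wz":0}
    - {"x":0.835,"y":-0.59,"z":-0.75,"wx":0,"wy":0,"wz":0}
    - {"x":0.835,"y":-0.59,"z":-0.75,"wx":0,"wy":0,"wz":0}
  hand: -1

```text
t: 2.67
eef_pos: [0.5575, 0.166, 0.3814]
tool_rot: [0.0, 0.707, 0.707, -0.0]
contact_force: [0.1, -0.2, 0.2]
gripper_width: -0.003
```

Run:
```python
from h import *
np.set_printoptions(precision=3,suppress=True)
print('tip',tri([('side',(227.3,210))]+[('side',(227.3,210))]) if 0 else '')
print(monitor.get_obs()['eef_pos'],monitor.get_obs()['t'])
w=snap('wrist','w2.png');
for t in('clamp_knob','axis_low','axis_foot','lug','lug_eye'):
    print(t,[(np.round(x['location']),round(x['confidence'],2)) for x in finder.place_of('wrist',t)[:7]])
cv2.imwrite('pics/w2b.png',cv2.resize(w[:,:,::-1],(800,600)))
```

```text
tip 
[0.557 0.166 0.381] 2.6667
clamp_knob [(array([273., 246.]), 0.69)]
axis_low [(array([316., 257.]), 0.69)]
axis_foot [(array([318., 219.]), 0.78)]
lug [(array([304., 443.]), 0.55)]
lug_eye [(array([317., 225.]), 0.42)]
```

View pics/w2b.png

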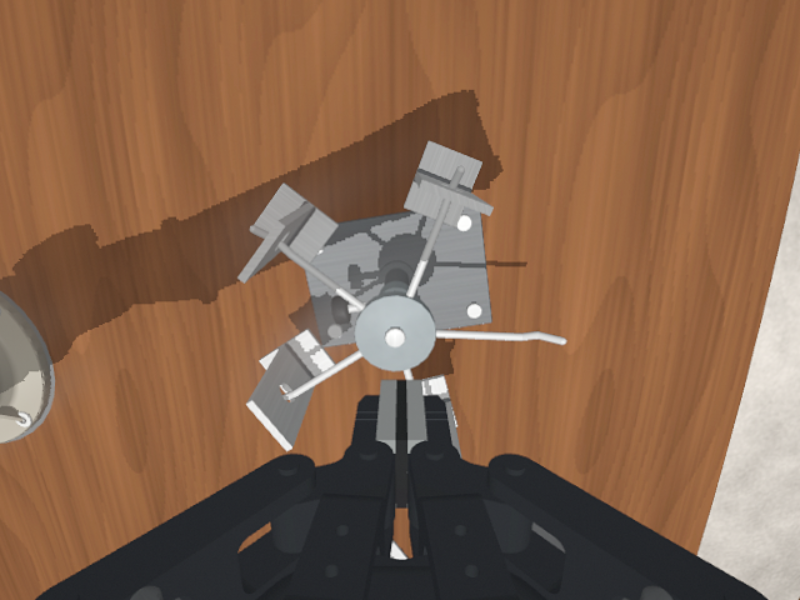

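Wrist picture: cap at (395,337), empty tip (563,341), bolts at (464,223), (474,311) and (335,331), knob (341,310), all in the 800-wide scaling. The finger is over the spoke at about 280°.

Run:
```python
from h import *
np.set_printoptions(precision=4,suppress=True)
s=1.25
W=lambda p:('wrist',(p[0]/s,p[1]/s))
b=[onz('wrist',W(p)[1],.013) for p in[(464,223),(474,311),(335,331)]]
print('bolts',b,'centre',(b[0]+b[2])/2)
v=b[1]-b[2];u=b[0]-b[1]
print('yaw x',np.degrees(np.arctan2(v[1],v[0])),'yaw y-90',np.degrees(np.arctan2(u[1],u[0]))-90,np.linalg.norm(v),np.linalg.norm(u))
c=[onz('wrist',W(p)[1],.01) for p in[(492,323),(478,220)]];u=c[1]-c[0];print('edge',np.degrees(np.arctan2(u[1],u[0]))-90)
print('knob',tri([('side',(289,281)),('scene',(345,214)),W((341,310))]))
sd=lambda x,y:('side',(190+x/3,180+y/3))
print('tip',tri([sd(110,90),W((563,341))]))
print('cap',tri([sd(231,187),W((395,337))]))
# kink where the spoke ends (r=100): side crop (133,118), wrist (538,333)?
# spoke height by wrist+side for spoke's root at hub edge
for z in(.16,.17,.18,.19): 
    t=onz('wrist',W((563,341))[1],z+.005); c=onz('wrist',W((395,337))[1],z+.018); print(z,t,c,np.linalg.norm((t-c)[:2]), np.degrees(np.arctan2(*(t-c)[1::-1])))
print('foot',tri([('wrist',(318,219)),('side',(272,296)),('scene',(364.5,250.5))]))
```

```text
bolts [array([0.6239, 0.1699, 0.013 ]), array([0.639 , 0.0706, 0.013 ]), array([0.4807, 0.0468, 0.013 ])] centre [0.5523 0.1083 0.013 ]
yaw x 8.56040066502268 yaw y-90 8.66142888638575 0.16008944597897523 0.10044257086513614
edge 10.452227487926308
knob [0.4997 0.0978 0.091 ]
tip [0.6855 0.1016 0.1739]
cap [0.552  0.1079 0.1809]
0.16 [0.6888 0.0972 0.165 ] [0.5519 0.1066 0.178 ] 0.1371728311861437 -3.926162339276991
0.17 [0.6851 0.1014 0.175 ] [0.5521 0.1107 0.188 ] 0.13335205354239874 -3.989820313848325
0.18 [0.6814 0.1056 0.185 ] [0.5522 0.1148 0.198 ] 0.12953145022105436 -4.057233631639783
0.19 [0.6777 0.1098 0.195 ] [0.5523 0.1189 0.208 ] 0.1257110371161037 -4.1287444936104905
foot [ 0.5528  0.1105 -0.0022]
```

Bolt spacing comes out at 160 x 100 mm, so the stand fit is good: axis (0.552, 0.108), yaw 8.6°, spoke height about 0.168. The hook is at about -3° and must get to -171.4°, clockwise. I'll push the empty spoke with closed fingers.

jog_arm:
  plan:
    - {"x":-0.145,"y":0.28,"z":0.1,"wx":0,"wy":0,"wz":0}
    - {"x":-0.145,"y":0.28,"z":0.25,"wx":0,"wy":0,"wz":0}
    - {"x":-0.145,"y":0.28,"z":0.45,"wx":0,"wy":0,"wz":0}
    - {"x":-0.145,"y":0.28,"z":0.62,"wx":0,"wy":0,"wz":0}
    - {"x":-0.145,"y":0.28,"z":0.78,"wx":0,"wy":0,"wz":0}
    - {"x":-0.145,"y":0.28,"z":0.9,"wx":0,"wy":0,"wz":0}
    - {"x":-0.145,"y":0.28,"z":0.9,"wx":0,"wy":0,"wz":0}
    - {"x":-0.145,"y":0.28,"z":0.9,"wx":0,"wy":0,"wz":0}
  hand: -1

```text
t: 3.63
eef_pos: [0.613, 0.1363, 0.2003]
tool_rot: [-0.001, 0.708, 0.706, -0.001]
contact_force: [0.2, 0.5, 1.1]
gripper_width: -0.003
```

Run:
```python
import numpy as np
C=np.array([.5523,.1083]);r=.068
# arc table from TCP expected; print rel to a given TCP, in tool units (x=wy, y=wx)
from h import monitor
p=monitor.get_obs()['eef_pos'];print(p)
print('z',(p[2]-.157)/.2)
for a in range(25,-170,-5):
    P=C+r*np.array([np.cos(np.radians(a)),np.sin(np.radians(a))]); print(a,np.round((P[1]-p[1])/.2,3),np.round((P[0]-p[0])/.2,3))
```

```text
[0.61301496 0.13633344 0.20026709]
z 0.2163354351103526
25 0.004 0.005
20 -0.024 0.016
15 -0.052 0.025
10 -0.081 0.031
5 -0.111 0.035
0 -0.14 0.036
-5 -0.17 0.035
-10 -0.199 0.031
-15 -0.228 0.025
-20 -0.256 0.016
-25 -0.284 0.005
-30 -0.31 -0.009
-35 -0.335 -0.025
-40 -0.359 -0.043
-45 -0.381 -0.063
-50 -0.401 -0.085
-55 -0.419 -0.109
-60 -0.435 -0.134
-65 -0.448 -0.16
-70 -0.46 -0.187
-75 -0.469 -0.216
-80 -0.475 -0.245
-85 -0.479 -0.274
-90 -0.48 -0.304
-95 -0.479 -0.333
-100 -0.475 -0.363
-105 -0.469 -0.392
-110 -0.46 -0.42
-115 -0.448 -0.447
-120 -0.435 -0.474
-125 -0.419 -0.499
-130 -0.401 -0.522
-135 -0.381 -0.544
-140 -0.359 -0.564
-145 -0.335 -0.582
-150 -0.31 -0.598
-155 -0.284 -0.612
-160 -0.256 -0.623
-165 -0.228 -0.632
```

jog_arm:
  plan:
    - {"x":0.004,"y":0.005,"z":0.08,"wx":0,"wy":0,"wz":0}
    - {"x":0.004,"y":0.005,"z":0.16,"wx":0,"wy":0,"wz":0}
    - {"x":0.004,"y":0.005,"z":0.216,"wx":0,"wy":0,"wz":0}
    - {"x":0.004,"y":0.005,"z":0.216,"wx":0,"wy":0,"wz":0}
    - {"x":-0.024,"y":0.016,"z":0.216,"wx":0,"wy":0,"wz":0}
    - {"x":-0.04,"y":0.021,"z":0.216,"wx":0,"wy":0,"wz":0}
    - {"x":-0.06,"y":0.027,"z":0.216,"wx":0,"wy":0,"wz":0}
    - {"x":-0.081,"y":0.031,"z":0.216,"wx":0,"wy":0,"wz":0}
    - {"x":-0.096,"y":0.033,"z":0.216,"wx":0,"wy":0,"wz":0}
    - {"x":-0.111,"y":0.035,"z":0.216,"wx":0,"wy":0,"wz":0}
    - {"x":-0.126,"y":0.036,"z":0.216,"wx":0,"wy":0,"wz":0}
    - {"x":-0.14,"y":0.036,"z":0.216,"wx":0,"wy":0,"wz":0}

```text
t: 4.63
eef_pos: [0.62, 0.1096, 0.1576]
tool_rot: [-0.001, 0.708, 0.707, -0.001]
contact_force: [-1.5, 5.3, 2.1]
gripper_width: 0.0
```

```bash
cat > arc.py <<'E'
import numpy as np,sys
from h import monitor
C=np.array([.5523,.1083]);r=.068;o=monitor.get_obs();p=o['eef_pos'];print(np.round(p,4),np.round(o['contact_force'],1))
for a in range(int(sys.argv[1]),int(sys.argv[2])-1,-5):
    P=C+r*np.array([np.cos(np.radians(a)),np.sin(np.radians(a))]); print(a,np.round((P[1]-p[1])/.2,3),np.round((P[0]-p[0])/.2,3))
E
python3 arc.py 0 -65
python3 - <<'E'
from h import *
snap('side','d2.png'); w=snap('wrist'); s=snap('scene')
d=cv2.imread('pics/d2.png')[170:350,180:360]
M=np.hstack([cv2.resize(d,(480,480)),cv2.resize(w[:,:,::-1],(320,240)).repeat(1,0) if 0 else np.vstack([cv2.resize(w[:,:,::-1],(320,240)),cv2.resize(s[120:300,260:500,::-1],(320,240))])])
cv2.imwrite('pics/m2.png',M)
E
```

```text
[0.62   0.1096 0.1576] [-1.5  5.3  2.1]
0 -0.007 0.001
-5 -0.036 0.0
-10 -0.066 -0.004
-15 -0.095 -0.01
-20 -0.123 -0.019
-25 -0.15 -0.03
-30 -0.177 -0.044
-35 -0.202 -0.06
-40 -0.225 -0.078
-45 -0.247 -0.098
-50 -0.267 -0.12
-55 -0.285 -0.144
-60 -0.301 -0.169
-65 -0.315 -0.195
```

View pics/m2.png

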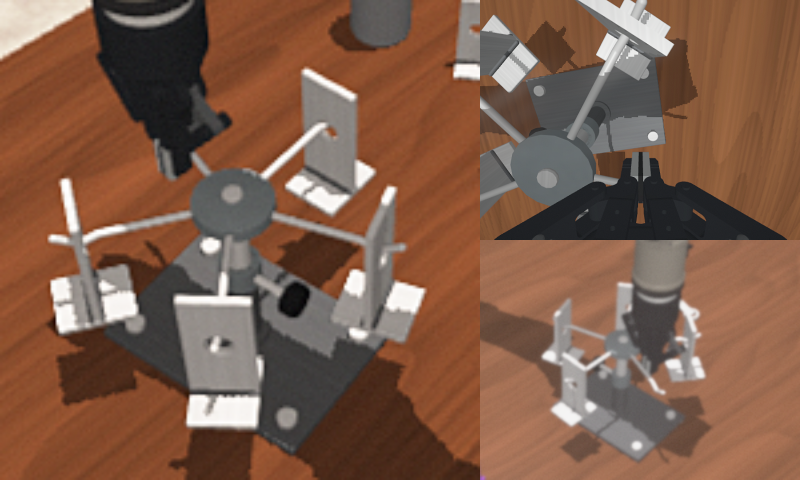

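The push works: the rack is turning with about 5 N of contact and nothing else is touched. I'll continue along the arc.

jog_arm:
  plan:
    - {"x":-0.02,"y":0,"z":0,"wx":0,"wy":0,"wz":0}
    - {"x":-0.036,"y":0,"z":0,"wx":0,"wy":0,"wz":0}
    - {"x":-0.066,"y":-0.004,"z":0,"wx":0,"wy":0,"wz":0}
    - {"x":-0.095,"y":-0.01,"z":0,"wx":0,"wy":0,"wz":0}
    - {"x":-0.123,"y":-0.019,"z":0,"wx":0,"wy":0,"wz":0}
    - {"x":-0.15,"y":-0.03,"z":0,"wx":0,"wy":0,"wz":0}
    - {"x":-0.177,"y":-0.044,"z":0,"wx":0,"wy":0,"wz":0}
    - {"x":-0.202,"y":-0.06,"z":0,"wx":0,"wy":0,"wz":0}
    - {"x":-0.225,"y":-0.078,"z":0,"wx":0,"wy":0,"wz":0}
    - {"x":-0.247,"y":-0.098,"z":0,"wx":0,"wy":0,"wz":0}
    - {"x":-0.267,"y":-0.12,"z":0,"wx":0,"wy":0,"wz":0}
    - {"x":-0.276,"y":-0.132,"z":0,"wx":0,"wy":0,"wz":0}

```text
t: 5.78
eef_pos: [0.594, 0.052, 0.1577]
tool_rot: [0.0, 0.708, 0.706, -0.001]
contact_force: [1.4, 2.1, -0.2]
gripper_width: 0.004
```

```bash
python3 arc.py -50 -115
```

```text
[0.594  0.052  0.1577] [ 1.4  2.1 -0.2]
-50 0.021 0.01
-55 0.003 -0.013
-60 -0.013 -0.038
-65 -0.027 -0.065
-70 -0.038 -0.092
-75 -0.047 -0.12
-80 -0.053 -0.149
-85 -0.057 -0.179
-90 -0.058 -0.208
-95 -0.057 -0.238
-100 -0.053 -0.267
-105 -0.047 -0.296
-110 -0.038 -0.325
-115 -0.027 -0.352
```

jog_arm:
  plan:
    - {"x":-0.006,"y":-0.025,"z":0,"wx":0,"wy":0,"wz":0}
    - {"x":-0.013,"y":-0.038,"z":0,"wx":0,"wy":0,"wz":0}
    - {"x":-0.027,"y":-0.065,"z":0,"wx":0,"wy":0,"wz":0}
    - {"x":-0.038,"y":-0.092,"z":0,"wx":0,"wy":0,"wz":0}
    - {"x":-0.047,"y":-0.12,"z":0,"wx":0,"wy":0,"wz":0}
    - {"x":-0.053,"y":-0.149,"z":0,"wx":0,"wy":0,"wz":0}
    - {"x":-0.057,"y":-0.179,"z":0,"wx":0,"wy":0,"wz":0}
    - {"x":-0.058,"y":-0.208,"z":0,"wx":0,"wy":0,"wz":0}
    - {"x":-0.057,"y":-0.238,"z":0,"wx":0,"wy":0,"wz":0}
    - {"x":-0.053,"y":-0.267,"z":0,"wx":0,"wy":0,"wz":0}
    - {"x":-0.047,"y":-0.296,"z":0,"wx":0,"wy":0,"wz":0}
    - {"x":-0.043,"y":-0.31,"z":0,"wx":0,"wy":0,"wz":0}

```text
t: 6.78
eef_pos: [0.5312, 0.0426, 0.1578]
tool_rot: [0.0, 0.708, 0.706, -0.002]
contact_force: [1.9, -0.6, -0.3]
gripper_width: -0.001
```

```bash
python3 arc.py -105 -165
```

```text
[0.5312 0.0426 0.1578] [ 1.9 -0.6 -0.3]
-105 0.0 0.018
-110 0.009 -0.011
-115 0.02 -0.038
-120 0.034 -0.064
-125 0.05 -0.089
-130 0.068 -0.113
-135 0.088 -0.135
-140 0.11 -0.155
-145 0.134 -0.173
-150 0.159 -0.189
-155 0.185 -0.202
-160 0.212 -0.214
-165 0.241 -0.223
```

jog_arm:
  plan:
    - {"x":0.012,"y":-0.02,"z":0,"wx":0,"wy":0,"wz":0}
    - {"x":0.02,"y":-0.038,"z":0,"wx":0,"wy":0,"wz":0}
    - {"x":0.034,"y":-0.064,"z":0,"wx":0,"wy":0,"wz":0}
    - {"x":0.05,"y":-0.089,"z":0,"wx":0,"wy":0,"wz":0}
    - {"x":0.068,"y":-0.113,"z":0,"wx":0,"wy":0,"wz":0}
    - {"x":0.088,"y":-0.135,"z":0,"wx":0,"wy":0,"wz":0}
    - {"x":0.11,"y":-0.155,"z":0,"wx":0,"wy":0,"wz":0}
    - {"x":0.134,"y":-0.173,"z":0,"wx":0,"wy":0,"wz":0}
    - {"x":0.15,"y":-0.183,"z":0,"wx":0,"wy":0,"wz":0}
    - {"x":0.159,"y":-0.189,"z":0,"wx":0,"wy":0,"wz":0}
    - {"x":0.159,"y":-0.189,"z":0,"wx":0,"wy":0,"wz":0}

```text
t: 7.7
eef_pos: [0.4925, 0.0751, 0.1574]
tool_rot: [-0.0, 0.708, 0.706, -0.002]
contact_force: [1.6, -0.6, -0.1]
gripper_width: -0.002
```

```bash
python3 arc.py -150 -165
python3 - <<'E'
from h import *
d=snap('side','d3.png'); w=snap('wrist','w3.png'); s=snap('scene','s3.png')
M=np.hstack([cv2.resize(d[170:350,180:360,::-1],(480,480),interpolation=cv2.INTER_CUBIC),np.vstack([cv2.resize(w[:,:,::-1],(320,240)),cv2.resize(s[140:300,270:480,::-1],(320,240))])])
cv2.imwrite('pics/m3.png',M)
E
```

```text
[0.4925 0.0751 0.1574] [ 1.6 -0.6 -0.1]
-150 -0.004 0.005
-155 0.022 -0.009
-160 0.05 -0.02
-165 0.078 -0.029
```

View pics/m3.png

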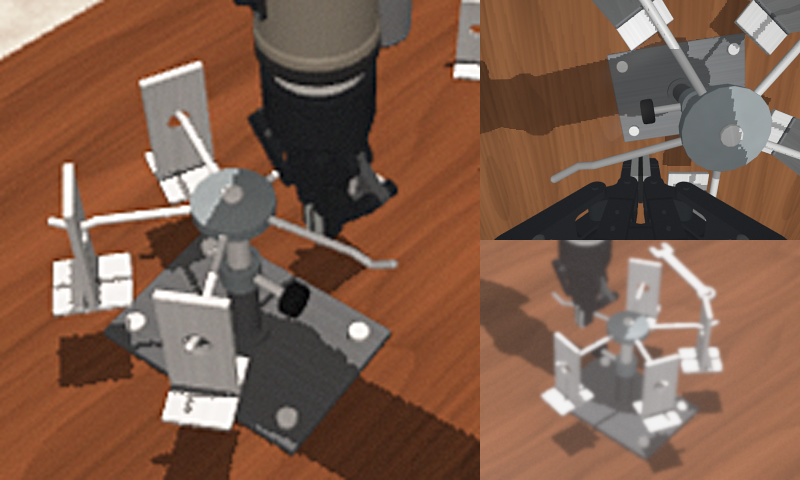

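The side crop shows the empty hook nearly at the knob. In the wrist picture the tip is at (146,360) and the cap at (504,268). I'll compute the angle.

Run:
```python
from h import *
np.set_printoptions(precision=4,suppress=True)
C=np.array([.5523,.1083])
w=cv2.imread('pics/w3.png')
for z in(.165,.168,.171):
    t=onz('wrist',(146,360),z+.005)
    # points along straight spoke: crop (665,142)->(370,284)... (600,164)->(240,328)
    a=onz('wrist',(370,286),z);b=onz('wrist',(240,328),z)
    print(z,t,np.linalg.norm(t[:2]-C),np.degrees(np.arctan2(*(t[:2]-C)[::-1])),np.degrees(np.arctan2(*(b-a)[1::-1])))
sd=('side',(180+393*180/480,170+264*180/480))
print('tip',tri([sd,('wrist',(146,360))]))
print('bolt',[onz('wrist',p,.013) for p in[((633-480)*2,131*2),((622-480)*2,67*2),((734-480)*2,49*2)]])
C2=onz('wrist',(504,268),.168+.016);print('cap',C2)
for q in(185,188.6,192):
  u=np.array([np.cos(np.radians(q)),np.sin(np.radians(q))]);print(q,proj('side',[[*(C+.132*u),.173],[*(C+.06*u),.168]]),proj('wrist',[[*(C+.132*u),.173],[*(C+.06*u),.168]]))
```

```text
0.165 [0.4208 0.0639 0.17  ] 0.13883710316520903 -161.35396405592536 -160.32552953527582
0.168 [0.4224 0.0661 0.173 ] 0.13658007396031444 -161.98617521030735 -160.32552953527582
0.171 [0.4241 0.0682 0.176 ] 0.13434023132550338 -162.63954974778844 -160.32552953527585
tip [0.4244 0.0698 0.1761]
bolt [array([0.4794, 0.0456, 0.013 ]), array([0.4651, 0.1448, 0.013 ]), array([0.6253, 0.1701, 0.013 ])]
cap [0.5525 0.1096 0.184 ]
185 [[319.277  278.7453]
 [290.069  261.4316]] [[128.4934 289.8109]
 [322.1346 268.749 ]]
188.6 [[321.9123 275.9065]
 [291.2926 260.2257]] [[134.7613 309.6419]
 [323.3609 278.0171]]
192 [[324.1662 273.135 ]
 [292.3538 259.0414]] [[141.693  327.5325]
 [325.0696 286.5427]]
```

The hook is at about -162.4°, so it needs 9° more.

jog_arm:
  plan:
    - {"x":0.012,"y":-0.004,"z":0,"wx":0,"wy":0,"wz":0}
    - {"x":0.024,"y":-0.01,"z":0,"wx":0,"wy":0,"wz":0}
    - {"x":0.034,"y":-0.014,"z":0,"wx":0,"wy":0,"wz":0}
    - {"x":0.042,"y":-0.017,"z":0,"wx":0,"wy":0,"wz":0}
    - {"x":0.047,"y":-0.019,"z":0,"wx":0,"wy":0,"wz":0}
    - {"x":0.047,"y":-0.019,"z":0,"wx":0,"wy":0,"wz":0}
    - {"x":0.047,"y":-0.019,"z":0,"wx":0,"wy":0,"wz":0}
    - {"x":0.02,"y":-0.019,"z":0,"wx":0,"wy":0,"wz":0}
    - {"x":-0.02,"y":-0.019,"z":0,"wx":0,"wy":0,"wz":0}
    - {"x":-0.02,"y":-0.019,"z":0,"wx":0,"wy":0,"wz":0}

```text
t: 8.68
eef_pos: [0.4883, 0.069, 0.1572]
tool_rot: [-0.0, 0.709, 0.705, -0.003]
contact_force: [-0.0, -0.8, -0.2]
gripper_width: 0.002
```

Run:
```python
from h import *
np.set_printoptions(precision=4,suppress=True)
o=monitor.get_obs();print(o['eef_pos'])
d=snap('side','d4.png'); w=snap('wrist','w4.png')
C=np.array([.5523,.1083])
v=w[:,:,::-1].copy();e=d[:,:,::-1].copy()
for q,c in((185,(255,0,0)),(188.6,(0,255,0)),(192,(0,0,255))):
  u=np.array([np.cos(np.radians(q)),np.sin(np.radians(q))])
  P=[[*(C+r*u),z] for r,z in((.06,.17),(.08,.17),(.132,.175))]
  for x in proj('wrist',P): cv2.circle(v,tuple(int(i) for i in x),2,c,-1)
  print(q,proj('wrist',P)[[1,2]],proj('side',P)[2])
M=np.hstack([cv2.resize(e[190:330,200:340],(350,350),interpolation=cv2.INTER_CUBIC),cv2.resize(v[150:410,90:420],(450,350),interpolation=cv2.INTER_CUBIC)])
cv2.imwrite('pics/m4.png',M)
```

```text
[0.4883 0.069  0.1572]
185 [[278.5916 264.0967]
 [134.7477 281.1908]] [319.2938 278.1012]
188.6 [[280.7725 276.7091]
 [141.0605 301.6966]] [321.9336 275.2607]
192 [[283.5552 288.2438]
 [148.0628 320.1816]] [324.1914 272.4877]
```

View pics/m4.png

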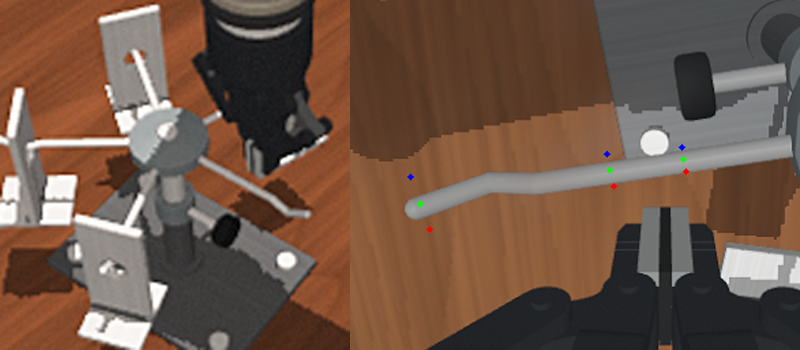

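The green dots (188.6°) lie on the wire to within about 0.6°, and the hook stands beside the knob's direction. The rack is turned, with spoke z about 0.170. Next I go to the lug.

jog_arm:
  plan:
    - {"x":-0.01,"y":0,"z":-0.2,"wx":0,"wy":0,"wz":0}
    - {"x":-0.01,"y":0,"z":-0.4,"wx":0,"wy":0,"wz":0}
    - {"x":-0.01,"y":0,"z":-0.6,"wx":0,"wy":0,"wz":0}
    - {"x":-0.05,"y":0,"z":-0.78,"wx":0,"wy":0,"wz":0}
    - {"x":-0.2,"y":0.05,"z":-0.87,"wx":0,"wy":0,"wz":0}
    - {"x":-0.4,"y":0.1,"z":-0.87,"wx":0,"wy":0,"wz":0}
    - {"x":-0.6,"y":0.15,"z":-0.87,"wx":0,"wy":0,"wz":0}
    - {"x":-0.8,"y":0.2,"z":-0.87,"wx":0,"wy":0,"wz":0}
    - {"x":-1,"y":0.2,"z":-0.87,"wx":0,"wy":0,"wz":0}
    - {"x":-1,"y":0.2,"z":-0.87,"wx":0,"wy":0,"wz":0}

```text
t: 9.62
eef_pos: [0.5271, -0.1389, 0.3316]
tool_rot: [0.001, 0.713, 0.701, -0.004]
contact_force: [-1.7, 0.2, 0.7]
gripper_width: 0.003
```

jog_arm:
  plan:
    - {"x":-0.15,"y":0,"z":0,"wx":0,"wy":0,"wz":0}
    - {"x":-0.3,"y":0,"z":0,"wx":0,"wy":0,"wz":0}
    - {"x":-0.45,"y":0,"z":0,"wx":0,"wy":0,"wz":0}
    - {"x":-0.5,"y":0,"z":0,"wx":0,"wy":0,"wz":0}
    - {"x":-0.5,"y":0,"z":0,"wx":0,"wy":0,"wz":0}
    - {"x":-0.5,"y":0,"z":0,"wx":0,"wy":0,"wz":0}
    - {"x":-0.5,"y":0,"z":0,"wx":0,"wy":0,"wz":0}
  hand: 0

```text
t: 10.2
eef_pos: [0.526, -0.2365, 0.3321]
tool_rot: [0.0, 0.712, 0.702, -0.004]
contact_force: [-0.5, 0.8, 0.0]
gripper_width: 0.5
```

Run:
```python
from h import *
np.set_printoptions(precision=4,suppress=True)
o=monitor.get_obs();print(o['eef_pos'],o['tool_rot'],o['gripper_width'],o['t'])
w=snap('wrist','w5.png')
for t in('lug','lug_eye'): print(t,[(np.round(x['location']),round(x['confidence'],2)) for x in finder.place_of('wrist',t)[:7]])
print(proj('wrist',[(.525,-.299,0),(.525,-.299,.114)]))
cv2.imwrite('pics/w5b.png',cv2.resize(w[:,:,::-1],(800,600),interpolation=cv2.INTER_CUBIC))
```

```text
[ 0.526  -0.2365  0.3321] [ 0.0003  0.712   0.7022 -0.0036] 0.500458327150468 10.2
lug [(array([406., 222.]), 0.92), (array([238., 239.]), 0.83), (array([324., 235.]), 0.63), (array([324., 252.]), 0.16)]
lug_eye [(array([323., 254.]), 0.98), (array([414., 230.]), 0.98), (array([312., 152.]), 0.95), (array([226., 256.]), 0.74)]
[[322.4024 232.1356]
 [322.4033 264.9831]]
```

View pics/w5b.png

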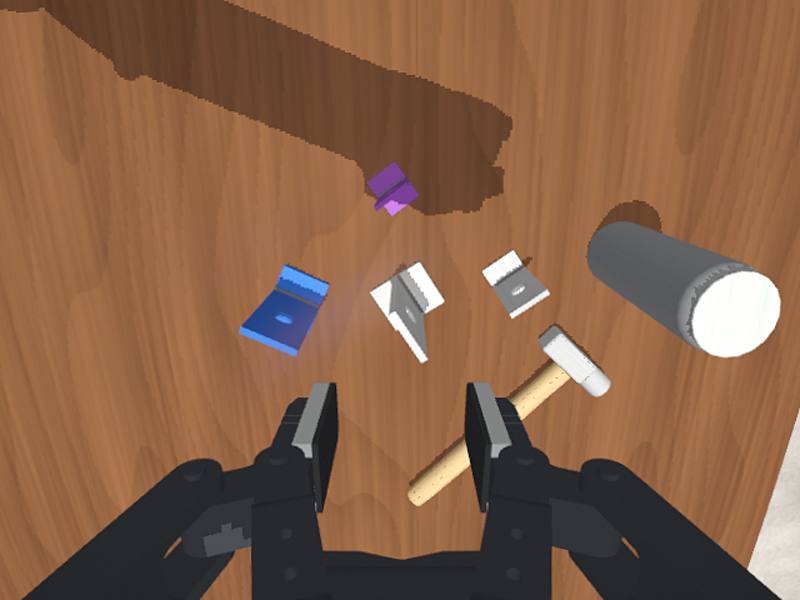

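The large grey lug is at (408,305) in the 800-wide picture, with its top edge from about (392,313) to (424,361). The other lugs, can and hammer are clear of it.

Run:
```python
from h import *
np.set_printoptions(precision=4,suppress=True)
w=cv2.imread('pics/w5.png')
cv2.imwrite('pics/w5c.png',cv2.resize(w[200:300,285:365],(640,800)[:2] if 0 else (480,600),interpolation=cv2.INTER_CUBIC))
f=lambda p,z:onz('wrist',(p[0]/1.25,p[1]/1.25),z)
a,b=f((392,313),.114),f((424,361),.114);print('top',a,b,np.linalg.norm(b-a),np.degrees(np.arctan2(*(b-a)[1::-1])),(a+b)/2)
c=[f(p,.006) for p in((370,293),(418,262),(444,304))];print(c,np.linalg.norm(c[1]-c[0]),np.linalg.norm(c[2]-c[1]),np.degrees(np.arctan2(*(c[1]-c[0])[1::-1])),np.degrees(np.arctan2(*(c[2]-c[1])[1::-1])),(c[0]+c[2])/2)
print('eye',onz('wrist',(323,254),.064),'orig',onz('wrist',(324,235),0))
```

```text
top [ 0.5164 -0.2832  0.114 ] [ 0.5421 -0.3258  0.114 ] 0.04973631825260148 -58.955381224070585 [ 0.5292 -0.3045  0.114 ]
[array([ 0.4912, -0.2997,  0.006 ]), array([ 0.5405, -0.2678,  0.006 ]), array([ 0.5672, -0.3127,  0.006 ])] 0.058722384729820984 0.05216510026391343 32.90209023054996 -59.19792932485498 [ 0.5292 -0.3062  0.006 ]
eye [ 0.5256 -0.3056  0.064 ] orig [ 0.527  -0.3029 -0.    ]
```

View pics/w5c.png

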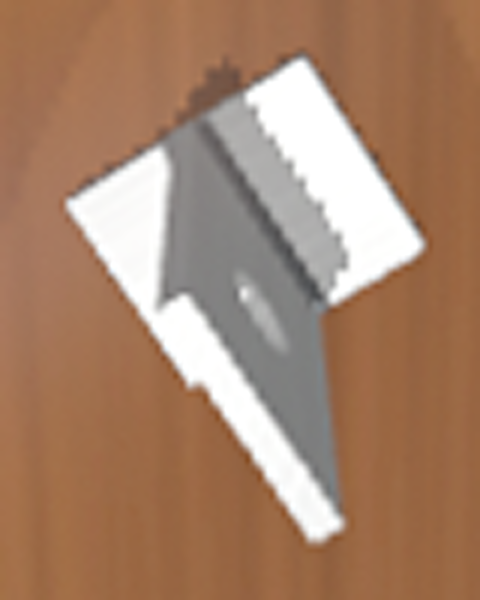

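jog_arm:
  plan:
    - {"x":-0.1,"y":0.006,"z":0.1,"wx":0,"wy":0,"wz":-0.03}
    - {"x":-0.2,"y":0.012,"z":0.25,"wx":0,"wy":0,"wz":-0.065}
    - {"x":-0.3,"y":0.018,"z":0.42,"wx":0,"wy":0,"wz":-0.1}
    - {"x":-0.341,"y":0.022,"z":0.6,"wx":0,"wy":0,"wz":-0.135}
    - {"x":-0.341,"y":0.022,"z":0.76,"wx":0,"wy":0,"wz":-0.165}
    - {"x":-0.341,"y":0.022,"z":0.88,"wx":0,"wy":0,"wz":-0.178}
    - {"x":-0.341,"y":0.022,"z":0.9,"wx":0,"wy":0,"wz":-0.178}
    - {"x":-0.341,"y":0.022,"z":0.9,"wx":0,"wy":0,"wz":-0.178}
    - {"x":-0.341,"y":0.022,"z":0.9,"wx":0,"wy":0,"wz":-0.178}
  hand: 0

```text
t: 11.1
eef_pos: [0.5297, -0.306, 0.1541]
tool_rot: [0.0, 0.491, 0.871, -0.004]
contact_force: [0.5, -0.3, 0.1]
gripper_width: 0.496
```

```bash
cat > rel.py <<'E'
import numpy as np,sys
from scipy.spatial.transform import Rotation as R
from h import monitor
# args: x y z yaw_of_tool_y_deg -> row values
x,y,z,a=map(float,sys.argv[1:5]); o=monitor.get_obs(); q=o['tool_rot']; R0=R.from_quat([q[1],q[2],q[3],q[0]])
a=np.radians(a); yy=np.array([np.cos(a),np.sin(a),0]); zz=np.array([0,0,-1.]); xx=np.cross(yy,zz)
R1=R.from_matrix(np.c_[xx,yy,zz]); print('pos',np.round(o['eef_pos'],4),'F',np.round(o['contact_force'],1),'w',o['gripper_width'],'t',o['t'])
print('yaw_y',np.degrees(np.arctan2(*R0.as_matrix()[1::-1,1])))
print('shift',np.round(R0.inv().apply(np.array([x,y,z])-o['eef_pos'])/.2,4),'turn',np.round((R0.inv()*R1).as_rotvec()/np.pi,4))
E
python3 rel.py .5295 -.3048 .096 31.2
```

```text
pos [ 0.5297 -0.306   0.1541] F [ 0.5 -0.3  0.1] w 0.4958760975528923 t 11.1
yaw_y 31.231487030328307
shift [0.0071 0.004  0.2906] turn [-0.0018  0.0014  0.0002]
```

jog_arm:
  plan:
    - {"x":0.007,"y":0.004,"z":0.1,"wx":-0.002,"wy":0.001,"wz":0}
    - {"x":0.007,"y":0.004,"z":0.2,"wx":-0.002,"wy":0.001,"wz":0}
    - {"x":0.007,"y":0.004,"z":0.27,"wx":-0.002,"wy":0.001,"wz":0}
    - {"x":0.007,"y":0.004,"z":0.291,"wx":-0.002,"wy":0.001,"wz":0}
    - {"x":0.007,"y":0.004,"z":0.291,"wx":-0.002,"wy":0.001,"wz":0}
    - {"x":0.007,"y":0.004,"z":0.291,"wx":-0.002,"wy":0.001,"wz":0}

```text
t: 11.6
eef_pos: [0.5307, -0.3052, 0.0978]
tool_rot: [0.002, 0.491, 0.871, 0.0]
contact_force: [0.1, 0.0, 0.1]
gripper_width: 0.496
```

jog_arm:
  plan:
    - {"x":0,"y":0,"z":0,"wx":0,"wy":0,"wz":0}
    - {"x":0,"y":0,"z":0,"wx":0,"wy":0,"wz":0}
    - {"x":0,"y":0,"z":0,"wx":0,"wy":0,"wz":0}
    - {"x":0,"y":0,"z":0,"wx":0,"wy":0,"wz":0}
    - {"x":0,"y":0,"z":0,"wx":0,"wy":0,"wz":0}
    - {"x":0,"y":0,"z":0,"wx":0,"wy":0,"wz":0}
    - {"x":0,"y":0,"z":0,"wx":0,"wy":0,"wz":0}
    - {"x":0,"y":0,"z":0,"wx":0,"wy":0,"wz":0}
  hand: -1
  grip_force: 50

```text
t: 12.27
eef_pos: [0.5317, -0.3056, 0.0991]
tool_rot: [0.003, 0.491, 0.871, 0.0]
contact_force: [-0.8, -0.2, 7.9]
gripper_width: 0.054
```

```bash
python3 rel.py .5295 -.3048 .3 8.6
```

```text
pos [ 0.5317 -0.3056  0.0991] F [-0.8 -0.2  7.9] w 0.05415719845321604 t 12.2667
yaw_y 31.215336189124958
shift [ 0.0038 -0.0038 -1.0045] turn [0.0014 0.0014 0.1256]
```

The lug is gripped: width is about 5 mm and the TCP is 15 mm below the lug's top, so the eye is 35 mm below the TCP. I'll lift and turn to the hook's direction.

jog_arm:
  plan:
    - {"x":0,"y":0,"z":-0.05,"wx":0,"wy":0,"wz":0}
    - {"x":0,"y":0,"z":-0.15,"wx":0,"wy":0,"wz":0}
    - {"x":0,"y":0,"z":-0.3,"wx":0,"wy":0,"wz":0.02}
    - {"x":0,"y":0,"z":-0.45,"wx":0,"wy":0,"wz":0.04}
    - {"x":0,"y":0,"z":-0.6,"wx":0,"wy":0,"wz":0.065}
    - {"x":0,"y":0,"z":-0.75,"wx":0,"wy":0,"wz":0.09}
    - {"x":0,"y":0,"z":-0.85,"wx":0,"wy":0,"wz":0.11}
    - {"x":0,"y":0,"z":-0.88,"wx":0.001,"wy":0.001,"wz":0.126}
    - {"x":0,"y":0,"z":-0.88,"wx":0.001,"wy":0.001,"wz":0.126}
    - {"x":0,"y":0,"z":-0.88,"wx":0.001,"wy":0.001,"wz":0.126}

```text
t: 13.1
eef_pos: [0.5303, -0.3048, 0.275]
tool_rot: [0.001, 0.652, 0.758, 0.0]
contact_force: [-0.4, 0.0, -3.9]
gripper_width: 0.05
```

```bash
python3 rel.py .415 .0 .275 8.8
python3 - <<'E'
from h import *
w=snap('wrist','w6.png'); print(np.round(monitor.get_obs()['q'],3))
cv2.imwrite('pics/w6c.png',w[200:480,160:480,::-1])
E
```

```text
pos [ 0.5303 -0.3048  0.275 ] F [-0.4  0.  -3.9] w 0.049556874317803895 t 13.1
yaw_y 8.629514397356441
shift [ 1.5935e+00 -3.4120e-01 -1.5000e-03] turn [ 0.0004  0.0002 -0.0009]
[ 0.26   0.337  0.207  1.677 -0.075  1.136  0.638]
```

View pics/w6c.png

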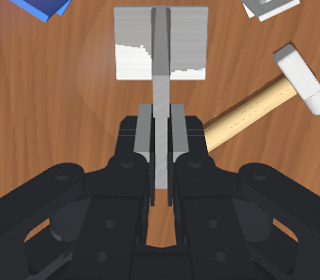

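The force shows 3.9 N, so the lug is carried, and it hangs straight in the wrist picture. I'll check the eye's offset across the jaws by reprojection.

Run:
```python
from h import *
from scipy.spatial.transform import Rotation as R
np.set_printoptions(precision=2,suppress=True)
o=monitor.get_obs();q=o['tool_rot'];M=R.from_quat([q[1],q[2],q[3],q[0]]).as_matrix();p=o['eef_pos']
T=lambda x,y,z:p+M@np.array([x,y,z])
for dx in(-.004,-.002,0,.002,.004):
  P=[T(-.025+dx,0,-.015)]+[T(a+dx,b,.093) for a,b in((.025,-.03),(.025,.03),(-.025,.03),(-.025,-.03))]
  print(dx,(proj('wrist',P)-[160,200]).round(1).tolist())
```

```text
-0.004 [[163.0, 201.7], [114.8, 18.0], [209.4, 17.9], [206.4, 89.6], [117.8, 89.7]]
-0.002 [[163.0, 197.8], [114.7, 14.9], [209.5, 14.8], [206.6, 87.0], [117.6, 87.0]]
0 [[163.0, 193.8], [114.6, 11.8], [209.6, 11.7], [206.7, 84.2], [117.5, 84.3]]
0.002 [[163.0, 189.9], [114.5, 8.7], [209.8, 8.6], [206.8, 81.5], [117.4, 81.6]]
0.004 [[163.0, 185.8], [114.3, 5.6], [209.9, 5.5], [206.9, 78.8], [117.3, 78.9]]
```

jog_arm:
  plan:
    - {"x":0.1,"y":-0.03,"z":0,"wx":0,"wy":0,"wz":0}
    - {"x":0.25,"y":-0.07,"z":0,"wx":0,"wy":0,"wz":0}
    - {"x":0.4,"y":-0.11,"z":0,"wx":0,"wy":0,"wz":0}
    - {"x":0.55,"y":-0.15,"z":0,"wx":0,"wy":0,"wz":0}
    - {"x":0.7,"y":-0.19,"z":0,"wx":0,"wy":0,"wz":0}
    - {"x":0.82,"y":-0.22,"z":0,"wx":0,"wy":0,"wz":0}
    - {"x":0.9,"y":-0.25,"z":0,"wx":0,"wy":0,"wz":0}
    - {"x":0.95,"y":-0.26,"z":0,"wx":0,"wy":0,"wz":0}
    - {"x":0.95,"y":-0.26,"z":0,"wx":0,"wy":0,"wz":0}

```text
t: 13.9
eef_pos: [0.4488, -0.1226, 0.2733]
tool_rot: [-0.001, 0.65, 0.76, -0.0]
contact_force: [0.3, 1.3, -3.5]
gripper_width: 0.05
```

```bash
python3 rel.py .4049 .0855 .26 8.8
```

```text
pos [ 0.4488 -0.1226  0.2733] F [ 0.3  1.3 -3.5] w 0.04976815135468352 t 13.9
yaw_y 8.843023900735464
shift [ 1.0619 -0.057   0.0681] turn [-0.0007 -0.0004  0.0002]
```

jog_arm:
  plan:
    - {"x":0.12,"y":-0.02,"z":0,"wx":0,"wy":0,"wz":0}
    - {"x":0.28,"y":-0.04,"z":0,"wx":0,"wy":0,"wz":0}
    - {"x":0.44,"y":-0.06,"z":0,"wx":0,"wy":0,"wz":0}
    - {"x":0.6,"y":-0.06,"z":0,"wx":0,"wy":0,"wz":0}
    - {"x":0.74,"y":-0.06,"z":0,"wx":0,"wy":0,"wz":0}
    - {"x":0.86,"y":-0.06,"z":0,"wx":0,"wy":0,"wz":0}
    - {"x":0.95,"y":-0.06,"z":0,"wx":0,"wy":0,"wz":0}
    - {"x":1,"y":-0.06,"z":0,"wx":0,"wy":0,"wz":0}
    - {"x":1,"y":-0.06,"z":0,"wx":0,"wy":0,"wz":0}
    - {"x":1,"y":-0.06,"z":0,"wx":0,"wy":0,"wz":0}

```text
t: 14.73
eef_pos: [0.4067, 0.0724, 0.2733]
tool_rot: [-0.001, 0.651, 0.759, -0.001]
contact_force: [0.6, -0.6, -3.8]
gripper_width: 0.057
```

```bash
python3 rel.py .4046 .0824 .212 8.8
python3 - <<'E'
from h import *
print(np.round(monitor.get_obs()['q'],3))
d=snap('side','d7.png'); w=snap('wrist','w7.png'); s=snap('scene')
M=np.hstack([cv2.resize(d[150:330,210:390,::-1],(480,480),interpolation=cv2.INTER_CUBIC),np.vstack([cv2.resize(w[:,:,::-1],(320,240)),cv2.resize(s[100:260,240:450,::-1],(320,240))])])
cv2.imwrite('pics/m7.png',M)
E
```

```text
pos [0.4067 0.0724 0.2733] F [ 0.6 -0.6 -3.8] w 0.05705517135287287 t 14.7333
yaw_y 8.826287853616874
shift [ 0.0505 -0.0018  0.3067] turn [-0.0008 -0.0004  0.0001]
[-2.000e-01 -1.000e-03 -1.260e-01  2.077e+00 -2.000e-03  1.068e+00
 -1.700e-01]
```

View pics/m7.png

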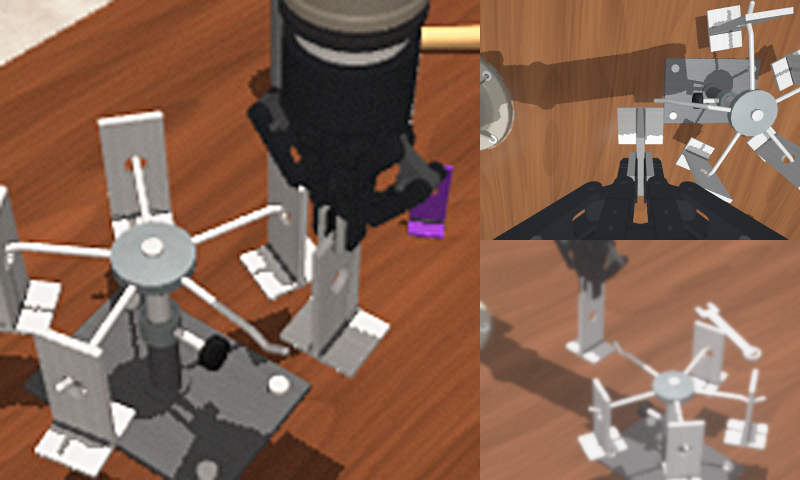

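Reach is fine, and the pictures are now used up at 12. The lug's base edge overlaps the hook in plan here, so I must not descend at this spot. I'll go up a little, sidestep, go down, then slide in sideways with the base under the hook and the web outside the tip.

jog_arm:
  plan:
    - {"x":0,"y":0,"z":-0.05,"wx":0,"wy":0,"wz":0}
    - {"x":-0.03,"y":0,"z":-0.06,"wx":0,"wy":0,"wz":0}
    - {"x":-0.1,"y":0,"z":-0.06,"wx":0,"wy":0,"wz":0}
    - {"x":-0.17,"y":0,"z":-0.06,"wx":0,"wy":0,"wz":0}
    - {"x":-0.2,"y":0,"z":-0.04,"wx":0,"wy":0,"wz":0}
    - {"x":-0.2,"y":0,"z":0.05,"wx":0,"wy":0,"wz":0}
    - {"x":-0.2,"y":0,"z":0.15,"wx":0,"wy":0,"wz":0}
    - {"x":-0.2,"y":0,"z":0.24,"wx":0,"wy":0,"wz":0}
    - {"x":-0.2,"y":0,"z":0.3,"wx":0,"wy":0,"wz":0}
    - {"x":-0.2,"y":0,"z":0.315,"wx":0,"wy":0,"wz":0}
    - {"x":-0.2,"y":0,"z":0.315,"wx":0,"wy":0,"wz":0}
    - {"x":-0.2,"y":0,"z":0.315,"wx":0,"wy":0,"wz":0}

```text
t: 15.88
eef_pos: [0.4129, 0.0323, 0.211]
tool_rot: [-0.001, 0.651, 0.759, -0.0]
contact_force: [0.0, -0.4, -2.5]
gripper_width: 0.052
```

```bash
python3 rel.py .4046 .0824 .210 8.8
python3 - <<'E'
from h import *
np.set_printoptions(precision=4,suppress=True)
print(np.round(monitor.get_obs()['q'],3))
p=monitor.get_obs()['eef_pos']; t=np.array([-.153,.988,0])
exp=p+.003*t-[0,0,.035]
O=[]
for n in('side','scene'):
    cams.read_camera(n); r=finder.place_of(n,'lug_eye'); e=proj(n,exp)[0]
    r=[x for x in r if np.hypot(*(np.array(x['location'])-e))<15]
    print(n,'exp',e,[(x['location'],round(x['confidence'],2)) for x in r])
    if r:O.append((n,r[0]['location']))
if len(O)==2: print('exp',exp,'tri',tri(O))
E
```

```text
pos [0.4129 0.0323 0.211 ] F [ 0.  -0.4 -2.5] w 0.05171914855766068 t 15.8833
yaw_y 8.700308759825337
shift [ 0.2537 -0.0034  0.0054] turn [-0.0005 -0.0004 -0.0006]
[-0.153  0.072 -0.078  2.158  0.005  0.913 -0.082]
side exp [344.4776 261.6533] [([344.4, 260.7], 0.83)]
scene exp [302.2143 179.3983] [([304.4, 182.2], 0.63)]
exp [0.4125 0.0353 0.176 ] tri [0.4178 0.0337 0.1724]
```

jog_arm:
  plan:
    - {"x":0.04,"y":-0.003,"z":0.005,"wx":0,"wy":0,"wz":0}
    - {"x":0.09,"y":-0.003,"z":0.005,"wx":0,"wy":0,"wz":0}
    - {"x":0.14,"y":-0.003,"z":0.005,"wx":0,"wy":0,"wz":0}
    - {"x":0.19,"y":-0.003,"z":0.005,"wx":0,"wy":0,"wz":0}
    - {"x":0.23,"y":-0.003,"z":0.005,"wx":0,"wy":0,"wz":0}
    - {"x":0.254,"y":-0.003,"z":0.005,"wx":0,"wy":0,"wz":0}
    - {"x":0.254,"y":-0.003,"z":0.005,"wx":0,"wy":0,"wz":0}
    - {"x":0.254,"y":-0.003,"z":0.005,"wx":0,"wy":0,"wz":0}
    - {"x":0.254,"y":-0.003,"z":0.005,"wx":0,"wy":0,"wz":0}

```text
t: 16.83
eef_pos: [0.4048, 0.0821, 0.2103]
tool_rot: [-0.001, 0.652, 0.759, 0.0]
contact_force: [0.4, 0.8, -2.9]
gripper_width: 0.055
```

```bash
python3 rel.py .4392 .0877 .204 8.8
python3 - <<'E'
from h import *
np.set_printoptions(precision=4,suppress=True)
p=monitor.get_obs()['eef_pos']; t=np.array([-.153,.988,0])
exp=p+.003*t-[0,0,.035]
u=np.array([-.988,-.153,0]);C=np.array([.5523,.1083,0])
print('r',(exp-C)@u,'tang',(exp-C)@t)
d=snap('side','d8.png'); 
r=finder.place_of('side','lug_eye'); e=proj('side',exp)[0]
print('exp',e,[(np.round(x['location'],1),round(x['confidence'],2)) for x in r if np.hypot(*(np.array(x['location'])-e))<15])
# wire tip sighting: bright/grey pixels across the predicted tip, against previous picture
a=cv2.imread('pics/d7.png');
for q in (188.6,189.4):
  uu=np.array([np.cos(np.radians(q)),np.sin(np.radians(q)),0]); print(q,proj('side',[C+.135*uu+[0,0,.175],C+.115*uu+[0,0,.164],C+.08*uu+[0,0,.17]]))
E
```

```text
pos [0.4048 0.0821 0.2103] F [ 0.4  0.8 -2.9] w 0.05484862906142681 t 16.8333
yaw_y 8.682772551754551
shift [0.0015 0.1743 0.0312] turn [-0.0003 -0.0003 -0.0007]
r 0.14974191622226188 tang -0.0002827565364608292
exp [330.0735 279.3313] [(array([332.1, 278.2]), 0.77)]
188.6 [[323.257  276.0061]
 [314.4547 274.6119]
 [299.5783 264.2737]]
189.4 [[323.8207 275.3446]
 [314.9353 274.0599]
 [299.9201 263.9006]]
```

The expected tip in the m7 picture differs from the earlier one by about 5 px, so the lug's base may have swept the hook clockwise. I'll measure the hook angle numerically from the saved pictures.

```bash
cat > ang.py <<'E'
from h import *
C=np.array([.5523,.1083,0])
def prof(q,zs=.170):
    u=np.array([np.cos(np.radians(q)),np.sin(np.radians(q)),0])
    return [C+r*u+[0,0,z] for r,z in [(a,zs) for a in np.arange(.045,.1,.003)]+[(.107,zs-.003),(.111,zs-.005),(.115,zs-.006),(.119,zs-.004),(.124,zs),(.129,zs+.003)]]
def angle(n,im,lo=172,hi=200):
    hsv=cv2.cvtColor(im,cv2.COLOR_BGR2HSV).astype(np.float32); S=cv2.GaussianBlur(hsv[:,:,1],(3,3),0)
    qs=np.arange(lo,hi,.4); sc=[]
    for q in qs:
        p=proj(n,prof(q)).astype(np.float32); sc.append(cv2.remap(S,p[:,0],p[:,1],cv2.INTER_LINEAR).mean())
    i=np.argsort(sc)[:4]; return [(round(qs[k],1),round(float(sc[k]),1)) for k in i]
E
python3 - <<'E'
from ang import *
for f in('d3','d4','d7','d8'): print(f,angle('side',cv2.imread(f'pics/{f}.png')))
w=snap('wrist','w8.png'); print('w now',angle('wrist',w[:,:,::-1].copy()))
s=snap('scene','s8.png'); print('s now',angle('scene',s[:,:,::-1].copy()))
E
```

```text
d3 [(np.float64(196.8), 20.3), (np.float64(196.4), 21.4), (np.float64(197.2), 22.0), (np.float64(196.0), 26.6)]
d4 [(np.float64(188.8), 20.8), (np.float64(188.4), 22.0), (np.float64(189.2), 23.6), (np.float64(188.0), 27.1)]
d7 [(np.float64(181.2), 18.3), (np.float64(180.8), 19.7), (np.float64(181.6), 21.4), (np.float64(180.4), 24.8)]
d8 [(np.float64(181.2), 17.6), (np.float64(180.8), 19.2), (np.float64(181.6), 20.3), (np.float64(180.4), 24.7)]
w now [(np.float64(181.2), 1.0), (np.float64(180.8), 1.0), (np.float64(181.6), 1.1), (np.float64(180.4), 1.4)]
s now [(np.float64(179.2), 27.6), (np.float64(179.6), 27.6), (np.float64(178.8), 28.7), (np.float64(180.0), 28.9)]
```

The hook is now at 181.2° by two cameras, because the lug's base swept it 7.4° off front. I'll bring it back by pushing gently with the side edge of the held lug's web from the +y side.

jog_arm:
  plan:
    - {"x":0.05,"y":0,"z":0,"wx":0,"wy":0,"wz":0}
    - {"x":0.12,"y":0,"z":0,"wx":0,"wy":0,"wz":0}
    - {"x":0.19,"y":0,"z":0,"wx":0,"wy":0,"wz":0}
    - {"x":0.25,"y":0,"z":0,"wx":0,"wy":0,"wz":0}
    - {"x":0.29,"y":0,"z":0,"wx":0,"wy":0,"wz":0}
    - {"x":0.3,"y":0,"z":0,"wx":0,"wy":0,"wz":0}
    - {"x":0.3,"y":0.03,"z":0,"wx":0,"wy":0,"wz":0}
    - {"x":0.3,"y":0.08,"z":0,"wx":0,"wy":0,"wz":0}
    - {"x":0.3,"y":0.12,"z":0,"wx":0,"wy":0,"wz":0}
    - {"x":0.3,"y":0.13,"z":0,"wx":0,"wy":0,"wz":0}
    - {"x":0.3,"y":0.13,"z":0,"wx":0,"wy":0,"wz":0}

```text
t: 17.95
eef_pos: [0.4226, 0.1451, 0.2102]
tool_rot: [-0.001, 0.652, 0.758, 0.0]
contact_force: [0.2, -1.7, -2.9]
gripper_width: 0.051
```

```bash
cat > st.py <<'E'
from ang import *
p=monitor.get_obs()['eef_pos']; t=np.array([-.153,.988,0]);u=np.array([-.988,-.153,0])
e=p+.003*t-[0,0,.035]
print('pos',np.round(p,4),'F',np.round(monitor.get_obs()['contact_force'],1),'eye r %.4f t %.4f z %.4f'%((e-C)@u,(e-C)@t,e[2]))
for n in('side','wrist'): print(n,[(float(a),b) for a,b in angle(n,snap(n)[:,:,::-1].copy())])
E
python3 st.py
```

```text
pos [0.4226 0.1451 0.2102] F [ 0.2 -1.7 -2.9] eye r 0.1225 t 0.0592 z 0.1752
side [(192.4, 22.4), (192.8, 22.5), (192.0, 22.6), (193.2, 22.7)]
wrist [(180.8, 3.5), (181.2, 3.6), (181.6, 3.8), (182.0, 4.3)]
```

jog_arm:
  plan:
    - {"x":-0.03,"y":0,"z":0,"wx":0,"wy":0,"wz":0}
    - {"x":-0.06,"y":0,"z":0,"wx":0,"wy":0,"wz":0}
    - {"x":-0.08,"y":0,"z":0,"wx":0,"wy":0,"wz":0}
    - {"x":-0.1,"y":0,"z":0,"wx":0,"wy":0,"wz":0}
    - {"x":-0.12,"y":0,"z":0,"wx":0,"wy":0,"wz":0}
    - {"x":-0.135,"y":0,"z":0,"wx":0,"wy":0,"wz":0}
    - {"x":-0.147,"y":0,"z":0,"wx":0,"wy":0,"wz":0}
    - {"x":-0.154,"y":0,"z":0,"wx":0,"wy":0,"wz":0}
    - {"x":-0.154,"y":0,"z":0,"wx":0,"wy":0,"wz":0}
    - {"x":-0.154,"y":0,"z":0,"wx":0,"wy":0,"wz":0}

```text
t: 18.88
eef_pos: [0.4263, 0.1143, 0.2101]
tool_rot: [-0.001, 0.652, 0.758, -0.0]
contact_force: [-0.2, 0.6, -3.4]
gripper_width: 0.054
```

```bash
python3 st.py
```

```text
pos [0.4263 0.1143 0.2101] F [-0.2  0.6 -3.4] eye r 0.1236 t 0.0282 z 0.1751
side [(190.0, 16.4), (190.4, 16.8), (189.6, 17.4), (190.8, 18.8)]
wrist [(191.2, 4.1), (190.8, 4.1), (191.6, 4.1), (190.4, 4.5)]
```

jog_arm:
  plan:
    - {"x":0.02,"y":0,"z":0,"wx":0,"wy":0,"wz":0}
    - {"x":0.04,"y":0,"z":0,"wx":0,"wy":0,"wz":0}
    - {"x":0.04,"y":-0.05,"z":0,"wx":0,"wy":0,"wz":0}
    - {"x":0.04,"y":-0.1,"z":0,"wx":0,"wy":0,"wz":0}
    - {"x":0.04,"y":-0.132,"z":0,"wx":0,"wy":0,"wz":0}
    - {"x":0.04,"y":-0.132,"z":0,"wx":0,"wy":0,"wz":0}
    - {"x":-0.02,"y":-0.132,"z":0,"wx":0,"wy":0,"wz":0}
    - {"x":-0.08,"y":-0.132,"z":0,"wx":0,"wy":0,"wz":0}
    - {"x":-0.12,"y":-0.132,"z":0,"wx":0,"wy":0,"wz":0}
    - {"x":-0.141,"y":-0.132,"z":0,"wx":0,"wy":0,"wz":0}
    - {"x":-0.141,"y":-0.132,"z":0,"wx":0,"wy":0,"wz":0}
    - {"x":-0.141,"y":-0.132,"z":0,"wx":0,"wy":0,"wz":0}

```text
t: 19.98
eef_pos: [0.4045, 0.0828, 0.2102]
tool_rot: [-0.001, 0.652, 0.758, -0.0]
contact_force: [0.4, 0.0, -2.8]
gripper_width: 0.056
```

```bash
python3 st.py
```

```text
pos [0.4045 0.0828 0.2102] F [ 0.4  0.  -2.8] eye r 0.1499 t 0.0004 z 0.1752
side [(190.0, 17.8), (190.4, 19.1), (189.6, 20.2), (190.8, 23.7)]
wrist [(190.4, 0.9), (190.8, 1.0), (190.0, 1.1), (191.2, 1.3)]
```

The hook is at 190.2°, within about 1.5° of front, by two cameras. I'll insert: inward along the wire, easing down.

jog_arm:
  plan:
    - {"x":-0.007,"y":0.02,"z":0,"wx":0,"wy":0,"wz":0}
    - {"x":-0.007,"y":0.045,"z":0,"wx":0,"wy":0,"wz":0}
    - {"x":-0.007,"y":0.07,"z":0.003,"wx":0,"wy":0,"wz":0}
    - {"x":-0.007,"y":0.09,"z":0.006,"wx":0,"wy":0,"wz":0}
    - {"x":-0.007,"y":0.11,"z":0.01,"wx":0,"wy":0,"wz":0}
    - {"x":-0.007,"y":0.125,"z":0.016,"wx":0,"wy":0,"wz":0}
    - {"x":-0.007,"y":0.14,"z":0.022,"wx":0,"wy":0,"wz":0}
    - {"x":-0.007,"y":0.15,"z":0.027,"wx":0,"wy":0,"wz":0}
    - {"x":-0.007,"y":0.15,"z":0.027,"wx":0,"wy":0,"wz":0}
    - {"x":-0.007,"y":0.15,"z":0.027,"wx":0,"wy":0,"wz":0}

```text
t: 20.92
eef_pos: [0.4342, 0.0863, 0.2046]
tool_rot: [-0.001, 0.652, 0.759, -0.0]
contact_force: [-0.8, 0.1, -4.2]
gripper_width: 0.054
```

```bash
python3 st.py
```

```text
pos [0.4342 0.0863 0.2046] F [-0.8  0.1 -4.2] eye r 0.1200 t -0.0007 z 0.1696
side [(190.0, 20.4), (189.6, 21.0), (190.4, 21.7), (189.2, 23.7)]
wrist [(190.4, 1.3), (190.8, 1.4), (190.0, 1.5), (189.6, 1.5)]
```

No contact force, so the tip is through the eye. Now to the seat, lowering.

jog_arm:
  plan:
    - {"x":0,"y":0.012,"z":0.01,"wx":0,"wy":0,"wz":0}
    - {"x":0,"y":0.022,"z":0.02,"wx":0,"wy":0,"wz":0}
    - {"x":0,"y":0.025,"z":0.03,"wx":0,"wy":0,"wz":0}
    - {"x":0,"y":0.025,"z":0.04,"wx":0,"wy":0,"wz":0}
    - {"x":0,"y":0.025,"z":0.045,"wx":0,"wy":0,"wz":0}
    - {"x":0,"y":0.025,"z":0.045,"wx":0,"wy":0,"wz":0}
    - {"x":0,"y":0.025,"z":0.045,"wx":0,"wy":0,"wz":0}

```text
t: 21.6
eef_pos: [0.4395, 0.0872, 0.1959]
tool_rot: [-0.0, 0.652, 0.759, 0.0]
contact_force: [1.2, 0.9, -3.1]
gripper_width: 0.053
```

jog_arm:
  plan:
    - {"x":0,"y":0,"z":0.005,"wx":0,"wy":0,"wz":0}
    - {"x":0,"y":0,"z":0.01,"wx":0,"wy":0,"wz":0}
    - {"x":0,"y":0,"z":0.012,"wx":0,"wy":0,"wz":0}
    - {"x":0,"y":0,"z":0.012,"wx":0,"wy":0,"wz":0}
    - {"x":0,"y":0,"z":0.012,"wx":0,"wy":0,"wz":0}

```text
t: 22.02
eef_pos: [0.4402, 0.0874, 0.1945]
tool_rot: [0.0, 0.652, 0.758, 0.001]
contact_force: [-0.4, 0.2, 6.5]
gripper_width: 0.056
```

```bash
python3 st.py
```

```text
pos [0.4402 0.0874 0.1945] F [-0.4  0.2  6.5] eye r 0.1140 t -0.0005 z 0.1595
side [(190.0, 20.2), (189.6, 20.6), (190.4, 21.5), (189.2, 22.9)]
wrist [(190.4, 1.4), (190.8, 1.5), (190.0, 1.6), (189.6, 1.7)]
```

The hook now carries the load: Fz went from -3.5 to +6.5 N. I'll ease the pressing to about zero and then release.

jog_arm:
  plan:
    - {"x":0,"y":0,"z":-0.002,"wx":0,"wy":0,"wz":0}
    - {"x":0,"y":0,"z":-0.003,"wx":0,"wy":0,"wz":0}
    - {"x":0,"y":0,"z":-0.003,"wx":0,"wy":0,"wz":0}
    - {"x":0,"y":0,"z":-0.003,"wx":0,"wy":0,"wz":0}

```text
t: 22.45
eef_pos: [0.4403, 0.0874, 0.1951]
tool_rot: [0.0, 0.652, 0.758, 0.001]
contact_force: [-0.1, -0.3, -0.2]
gripper_width: 0.054
```

jog_arm:
  plan:
    - {"x":0,"y":0,"z":0,"wx":0,"wy":0,"wz":0}
    - {"x":0,"y":0,"z":0,"wx":0,"wy":0,"wz":0}
    - {"x":0,"y":0,"z":0,"wx":0,"wy":0,"wz":0}
    - {"x":0,"y":0,"z":0,"wx":0,"wy":0,"wz":0}
  hand: -0.65
  grip_force: 20

```text
t: 22.78
eef_pos: [0.4402, 0.0874, 0.1951]
tool_rot: [-0.0, 0.652, 0.758, 0.001]
contact_force: [0.6, -0.0, -0.6]
gripper_width: 0.173
```

jog_arm:
  plan:
    - {"x":0,"y":0,"z":0,"wx":0,"wy":0,"wz":0}
    - {"x":0,"y":0,"z":0,"wx":0,"wy":0,"wz":0}
    - {"x":0,"y":0,"z":0,"wx":0,"wy":0,"wz":0}
    - {"x":0,"y":0,"z":0,"wx":0,"wy":0,"wz":0}
    - {"x":0,"y":0,"z":0,"wx":0,"wy":0,"wz":0}
    - {"x":0,"y":0,"z":0,"wx":0,"wy":0,"wz":0}
  hand: -0.2

```text
t: 23.28
eef_pos: [0.4402, 0.0874, 0.1951]
tool_rot: [0.0, 0.652, 0.759, 0.001]
contact_force: [-1.1, 0.8, 0.6]
gripper_width: 0.401
```

```bash
python3 st.py
python3 - <<'E'
from h import *
C=np.array([.5523,.1083,0])
q=np.radians(190);u=np.array([np.cos(q),np.sin(q),0])
for z in(.168,.170,.172):
  print(z,[proj(n,[C+.115*u+[0,0,z-.013]])[0].round(1) for n in('side','scene')])
for n in('side','scene'):
  snap(n); print(n,[(np.round(x['location'],1),round(x['confidence'],2)) for x in finder.place_of(n,'lug_eye')])
E
```

```text
pos [0.4402 0.0874 0.1951] F [-1.1  0.8  0.6] eye r 0.1140 t -0.0005 z 0.1601
side [(190.0, 20.3), (189.6, 20.6), (190.4, 21.6), (189.2, 23.0)]
wrist [(190.4, 1.6), (190.8, 1.6), (190.0, 1.7), (191.2, 1.8)]
0.168 [array([315.2, 276.5]), array([327.2, 182.4])]
0.17 [array([315.3, 275.9]), array([327.2, 181.7])]
0.172 [array([315.3, 275.2]), array([327.2, 181.1])]
side [(array([361.1, 181.3]), 0.9), (array([430.4, 209.9]), 0.87), (array([315.6, 274.4]), 0.75), (array([372. , 223.8]), 0.63), (array([274.5, 296.5]), 0.33)]
scene [(array([328.9, 184.7]), 0.97), (array([186.9, 282.6]), 0.88), (array([249.1, 346. ]), 0.76)]
```

The lug hangs with its eye at the seat in both cameras. I'll withdraw straight up.

jog_arm:
  plan:
    - {"x":0,"y":0,"z":-0.05,"wx":0,"wy":0,"wz":0}
    - {"x":0,"y":0,"z":-0.12,"wx":0,"wy":0,"wz":0}
    - {"x":0,"y":0,"z":-0.22,"wx":0,"wy":0,"wz":0}
    - {"x":0,"y":0,"z":-0.36,"wx":0,"wy":0,"wz":0}
    - {"x":0,"y":0,"z":-0.5,"wx":0,"wy":0,"wz":0}
    - {"x":0,"y":0,"z":-0.65,"wx":0,"wy":0,"wz":0}
    - {"x":0,"y":0,"z":-0.75,"wx":0,"wy":0,"wz":0}
    - {"x":0,"y":0,"z":-0.75,"wx":0,"wy":0,"wz":0}
    - {"x":0,"y":0,"z":-0.75,"wx":0,"wy":0,"wz":0}
    - {"x":0,"y":0,"z":-0.75,"wx":0,"wy":0,"wz":0}

```text
t: 24.42
eef_pos: [0.4395, 0.087, 0.3447]
tool_rot: [-0.0, 0.652, 0.758, 0.001]
contact_force: [0.4, -0.4, -0.6]
gripper_width: 0.401
```

```bash
cat > fin.py <<'E'
from ang import *
o=monitor.get_obs(); print(np.round(o['eef_pos'],3),np.round(o['contact_force'],1),o['t'],np.abs(o['joint_vel']).max().round(4) if hasattr(o['joint_vel'],'max') else '')
ims=[]
for n in('side','scene','wrist'):
  im=snap(n)[:,:,::-1].copy(); ims.append(im)
  print(n,[(np.round(x['location'],1).tolist(),round(x['confidence'],2)) for x in finder.place_of(n,'lug_eye')],[(float(a),b) for a,b in angle(n,im)][:2] if n!='scene' else '')
  im2=snap(n)[:,:,::-1]; print('  change over ~0.1 s: max',cv2.absdiff(im,im2.copy()).max())
for n in('side','scene'): print(n,[(t,[(np.round(x['location'],1).tolist(),round(x['confidence'],2)) for x in finder.place_of(n,t)][:1]) for t in('spray_can','hammer','spanner')])
E
python3 fin.py
```

```text
[0.44  0.087 0.345] [ 0.4 -0.4 -0.6] 24.4167 0.0188
side [([433.4, 211.8], 0.76), ([369.6, 222.5], 0.74), ([360.7, 181.1], 0.73), ([313.4, 271.6], 0.64)] [(190.0, 20.2), (189.6, 20.7)]
  change over ~0.1 s: max 127
scene [([248.6, 345.4], 0.91), ([327.4, 184.9], 0.7), ([250.1, 294.4], 0.64), ([183.9, 279.2], 0.62)] 
  change over ~0.1 s: max 19
wrist [([321.9, 217.3], 0.9), ([345.5, 395.0], 0.87)] [(190.0, 1.5), (189.6, 1.6)]
  change over ~0.1 s: max 189
side [('spray_can', [([321.9, 177.4], 0.64)]), ('hammer', [([398.7, 164.3], 0.55)]), ('spanner', [([209.9, 461.1], 0.85)])]
scene [('spray_can', [([292.0, 385.9], 0.85)]), ('hammer', [([178.1, 401.6], 0.74)]), ('spanner', [([402.9, 165.5], 0.56)])]
```

The bystanders have not moved. I'll let any swing die out, then check stillness again.

jog_arm:
  plan:
    - {"x":0,"y":0,"z":-0.1,"wx":0,"wy":0,"wz":0}
    - {"x":0,"y":0,"z":-0.1,"wx":0,"wy":0,"wz":0}
    - {"x":0,"y":0,"z":-0.1,"wx":0,"wy":0,"wz":0}
    - {"x":0,"y":0,"z":-0.1,"wx":0,"wy":0,"wz":0}
    - {"x":0,"y":0,"z":-0.1,"wx":0,"wy":0,"wz":0}
    - {"x":0,"y":0,"z":-0.1,"wx":0,"wy":0,"wz":0}
    - {"x":0,"y":0,"z":-0.1,"wx":0,"wy":0,"wz":0}
    - {"x":0,"y":0,"z":-0.1,"wx":0,"wy":0,"wz":0}
    - {"x":0,"y":0,"z":-0.1,"wx":0,"wy":0,"wz":0}
    - {"x":0,"y":0,"z":-0.1,"wx":0,"wy":0,"wz":0}
    - {"x":0,"y":0,"z":-0.1,"wx":0,"wy":0,"wz":0}
    - {"x":0,"y":0,"z":-0.1,"wx":0,"wy":0,"wz":0}

```text
t: 26.17
eef_pos: [0.44, 0.0871, 0.3651]
tool_rot: [0.0, 0.652, 0.758, 0.001]
contact_force: [0.2, -0.6, -0.3]
gripper_width: 0.399
```

jog_arm:
  plan:
    - {"x":0,"y":0,"z":0,"wx":0,"wy":0,"wz":0}
    - {"x":0,"y":0,"z":0,"wx":0,"wy":0,"wz":0}
    - {"x":0,"y":0,"z":0,"wx":0,"wy":0,"wz":0}
    - {"x":0,"y":0,"z":0,"wx":0,"wy":0,"wz":0}
    - {"x":0,"y":0,"z":0,"wx":0,"wy":0,"wz":0}
    - {"x":0,"y":0,"z":0,"wx":0,"wy":0,"wz":0}
    - {"x":0,"y":0,"z":0,"wx":0,"wy":0,"wz":0}
    - {"x":0,"y":0,"z":0,"wx":0,"wy":0,"wz":0}
    - {"x":0,"y":0,"z":0,"wx":0,"wy":0,"wz":0}
    - {"x":0,"y":0,"z":0,"wx":0,"wy":0,"wz":0}
    - {"x":0,"y":0,"z":0,"wx":0,"wy":0,"wz":0}
    - {"x":0,"y":0,"z":0,"wx":0,"wy":0,"wz":0}

```text
t: 27.17
eef_pos: [0.44, 0.0871, 0.365]
tool_rot: [0.0, 0.652, 0.759, 0.001]
contact_force: [-0.1, -0.5, -0.7]
gripper_width: 0.397
```

Run:
```python
from ang import *
a=[snap('side')[:,:,::-1].copy() for i in range(8)]
print(monitor.get_obs()['t'],angle('side',a[-1])[:2])
# motion within the front lug's region and others, below the gripper
P=proj('side',[[.4387,.0885,z] for z in(.095,.157,.207)]);print(P.round(0).tolist())
x0,x1,y0,y1=285,345,245,330
for i in (1,2,3,5,7):
  D=cv2.absdiff(a[0],a[i]).max(2); print(i,'front lug px>40:',(D[y0:y1,x0:x1]>40).sum(),'rack px>40:',(D[190:345,190:345]>40).sum(),'all',(D>40).sum())
finder.place_of('side','lug_eye')
```

```text
27.5667 [(np.float64(190.0), 19.2), (np.float64(189.6), 19.9)]
[[315.0, 295.0], [315.0, 276.0], [316.0, 260.0]]
1 front lug px>40: 0 rack px>40: 0 all 0
2 front lug px>40: 0 rack px>40: 0 all 0
3 front lug px>40: 0 rack px>40: 0 all 0
5 front lug px>40: 0 rack px>40: 0 all 0
7 front lug px>40: 0 rack px>40: 0 all 0
```

Everything is still, so I'll hand in.

```bash
python3 -c "
from station import bot; print(bot.hand_in())"
```

```text
the job is handed in; nothing more can be done
None
```

I turned the rack about 168° clockwise with closed fingers on the empty spoke, then hung the large bare-steel lug by its eye in that hook and handed in at about 27.6 s.

**One mishap:** while I carried the lug in, its base plate brushed the hook tip and swept the rack about 7° past the front. Before hanging, I pushed the hook back with the side edge of the held lug's web.

**Last checks:**
- **Hook position:** it stands at 190.0°, against 188.6° for the front as measured, so about 1.4° off. I left that uncorrected.
- **Load on release:** the wrist force was about 0 N when I opened the gripper, so the hook already carried the lug's weight.
- **Lug position:** right after release the lug's eye lay within about 1 to 3 px of the expected seat in the side and scene cameras. After withdrawal the side camera put it about 5 px away, while the scene camera still agreed to about 3 px.
- **Stillness:** there was no visible movement over the last 0.4 s. An earlier check, just after withdrawal, still showed movement.
- **Bystanders:** the spray can, hammer and spanner were found where they started, within about 3 px.

The allowed pictures were used up before the hanging, so these final checks are numerical and from the finder networks, not by eye.

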